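Shut the checkers box and stack the game cases on it

TASK

The games are over: flick the toggle switch inside the open beech checkers box over to its other side so that the box light is off, and then shut the lid fully. Next stack the three closed cases on the lid in one square column, each centred on what is below it with its long side along the box's long side: first the walnut domino case, then the blue card case, and the red dice tin on top. Leave the tea glass on its saucer and the toothpick dispenser where they stand, and let go of everything.

Things in the scene. Friction and masses are not known exactly. Their poses are not given: they have to be found in the camera images.
- box_centre (a point): Centre of the underside of the beech checkers box: 150 (its x) by 240 mm (its y, long side), 57 mm high without lid, walls 8 mm; fixed on a pale green 3 mm mat (200 x 270 mm). x points to the hinge side (away from the robot), y left, z up. Inside, the near 50 mm are a deck 26 mm above the underside with the switch in the middle; the far part holds fixed checkers.
- lid (a joint): Angle of the lid: 0 shut, 1.57 upright, range 0 to 1.95; starts open at 1.55 to 1.85. A flat beech board 150 x 240 x 10 mm without a handle, 0.28 kg, on a stiff friction hinge that leaves it at any angle; 2 to 5 N at its free edge moves it.
- lid_hinge (a point): Middle of the lid's hinge line, on the top edge of the box's far wall, 57 mm above the box's underside, 75 mm behind the box centre; fixed; axes as the box's, the hinge axis is y. The lid's inner face lies on this line and its 150 mm extend from it.
- lid_centre (a point): Centre of the lid's outer (upper when shut) face; moves with the lid. With the lid shut it lies 67 mm above the box's underside, over the box's centre, its axes as the box's.
- light_switch (a joint): Angle of the small steel toggle bat, about an axis along the box's x: +0.4 leans to the box's +y (left; light on, the start), -0.4 leans to -y (right; light off). A spring snaps it to either end past the upright position at 0; about 1 N at the tip turns it over; both ends are hard stops, so do not press on beyond.
- switch_pivot (a point): Pivot of the toggle bat, 28 mm above the box's underside, 2 mm above the deck, 42 mm towards the robot from the box centre; fixed; axes as the box's. The bat is 24 mm long from here, 6 mm thick, with a 9 mm ball tip, and stays below the box rim. The deck is clear for 65 mm either side along y (fixed dice beyond) and 25 mm either way along x.
- domino_centre (a point): Centre (half-way up) of the walnut-brown closed domino case with an ivory domino inlaid on top, 150 (its x) x 62 (its y) x 38 mm high, about 0.34 kg. Stands flat on the table.
- cards_centre (a point): Centre (half-way up) of the blue closed card case with an ivory diamond on top, 110 (its x) x 58 (its y) x 34 mm high, about 0.2 kg. Stands flat on the table.
- dicetin_centre (a point): Centre (half-way up) of the red closed dice tin with three ivory pips on top, 76 (its x) x 54 (its y) x 30 mm high, about 0.14 kg. Stands flat on the table.
- teaglass_centre (a point): Point on the axis 40 mm above the foot of a tulip tea glass, 54 mm wide, 85 mm high, standing on a white saucer 108 mm wide. A bystander.
- dispenser_centre (a point): Point on the axis 40 mm above the foot of an empty steel push dispenser for toothpicks, 44 mm wide, 86 mm high. A bystander.
- domino: The domino case; origin at the centre of its underside.
- cards: The card case; origin at the centre of its underside.
- dicetin: The dice tin; origin at the centre of its underside.
There are look-alikes about, which are no part of the job. Of the things that look like the domino, the smaller one is meant. There is more than one size of the dicetin; the job needs the smaller.

How it is judged (in metres and radians):
On the way, in this order (a step that is already met when the one before it is completed fails the run):
1. the toggle is flipped to off while the lid is still open (value of joint light_switch below -0.3 rad and value of joint lid above 1.2 rad), for 0.2 s.
2. the lid is shut over the switched-off toggle (value of joint light_switch below -0.3 rad and value of joint lid below 0.05 rad), for 0.2 s.
3. the domino case stands squarely on the lid, released (value of joint lid below 0.05 rad and horizontal distance between domino_centre and lid_centre below 0.012 m and angle between the x axis of domino_centre and the y axis of box_centre, either way round below 0.12 rad and z of domino_centre in the frame of lid_centre between 0.015 and 0.023 m and angle between domino_centre's own z axis and vertical below 0.06 rad and contact force between domino and the fingers below 0.05 N and linear speed of domino below 0.02 m/s), for 0.2 s.
4. the card case stands squarely on the domino case, released (value of joint lid below 0.05 rad and horizontal distance between domino_centre and lid_centre below 0.012 m and angle between the x axis of each of domino_centre, cards_centre and the y axis of box_centre, either way round below 0.12 rad and z of domino_centre in the frame of lid_centre between 0.015 and 0.023 m and angle between each of domino_centre, cards_centre's own z axis and vertical below 0.06 rad and horizontal distance between cards_centre and domino_centre below 0.01 m and z of cards_centre in the frame of domino_centre between 0.032 and 0.04 m and contact force between cards and the fingers below 0.05 N and linear speed of cards below 0.02 m/s), for 0.2 s.
5. the dice tin stands squarely on the card case, released (value of joint lid below 0.05 rad and horizontal distance between domino_centre and lid_centre below 0.012 m and angle between the x axis of each of domino_centre, cards_centre, dicetin_centre and the y axis of box_centre, either way round below 0.12 rad and z of domino_centre in the frame of lid_centre between 0.015 and 0.023 m and angle between each of domino_centre, cards_centre, dicetin_centre's own z axis and vertical below 0.06 rad and horizontal distance between cards_centre and domino_centre below 0.01 m and z of cards_centre in the frame of domino_centre between 0.032 and 0.04 m and horizontal distance between dicetin_centre and cards_centre below 0.01 m and z of dicetin_centre in the frame of cards_centre between 0.028 and 0.036 m and contact force between dicetin and the fingers below 0.05 N and linear speed of dicetin below 0.02 m/s), for 0.2 s.
At the end, for the whole second after the job is handed in: Switch below -0.3 rad, lid below 0.05 rad; domino case centred within 12 mm on the lid, card case and dice tin within 10 mm on the one below, each resting flat on it, long side within 0.12 rad of the box's long side, at rest and released (all of step 5 and value of joint light_switch below -0.3 rad and contact force between each of domino, cards and the fingers below 0.05 N and linear speed of each of domino, cards below 0.02 m/s); the robot touches nothing.
It fails at once if the tea glass is pushed more than 20 mm or tipped (distance of teaglass_centre from where it was at the start of the episode above 0.02 m or angle between teaglass_centre's own z axis and vertical above 0.3 rad).
It fails at once if the toothpick dispenser is pushed more than 20 mm or tipped (distance of dispenser_centre from where it was at the start of the episode above 0.02 m or angle between dispenser_centre's own z axis and vertical above 0.3 rad).
It also fails if it takes over 72 s, if anything falls off the work surface, if the arm or the gripper's body presses on something with over 40 N, if the wrist force passes 120 N, or if a joint passes its speed limit or range.

ROBOT

A 7-joint arm with a two-finger parallel gripper is mounted at the origin on the work surface. World frame = base frame: x ahead of the robot, y to its left, z up, the work surface at z = 0. Lengths are in m, angles in degrees, forces in N, time in s.
With the tool pointing down it reaches from about 0.4 to 0.85 m from the base axis. Payload 10.4 kg.
Tool frame: the origin (TCP) lies at the very end of the fingers, on their centre line; the grasp point (between the pads) lies 19 mm behind it (ctrl.grasp_offset is the distance from the TCP to the grasp point, in m); z points along the fingers, y is the direction in which the jaws open and shut (so a half turn about z gives the same grasp; the last joint's range is limited). The gripper opens to 85 mm and grips with 20 to 120 N. Pads are 22 mm wide; open, the fingers measure 114 mm over their backs; the gripper's body (76 mm by 85 mm) begins 54 mm behind the grasp point. The pads swing forward as they close: fully open they stand 13 mm farther back than shut.
Start: joints at [73.247, 19.034, -3.707, 83.658, 1.238, 77.344, -5.071], TCP at [0.167, -0.602, 0.231] pointing down, gripper open.
Joint ranges: [-148.97, 148.97], [-28.65, 121.19], [-84.17, 76.75], [9.2, 138.47], [-72.65, 252.65], [3.7, 117.97], [-149.18, 149.18]. Speed limits (degrees/s): [127.2, 127.2, 159.86, 159.86, 180, 180, 180].

INTERFACE

Orientations are given as [roll, pitch, yaw] about the fixed x, y, z axes, in that order (R = Rz(yaw) Ry(pitch) Rx(roll)).
In Python, from station import ctrl, viewer, nets gives the robot as it stands.
- The arm moves only by the tool step_arm, never from a script. Its argument "steps" is a list that holds one entry, the list of rows, each a list of 4 numbers: the shift along the tool's x, y, z in m, then the turn about the tool's z in rad. A call has 1 to 10 rows; each row shifts and turns the pose as measured when the row begins, along the tool's axes as they then stand; what a row does not reach is not made up. A row lasts 1/10 s, in which the tool goes at most 50 mm and 8.59 degrees, less where a joint would pass 70% of its speed; a pose out of reach is approached as far as the arm can. A call with a gripper value outside its range is refused whole. "gripper" is the closure, from -1 (fully open) to 1 (shut), set as the call begins (left out, the last holds). The fingers move at their own pace and stop on an object; the grip force is fixed at half the most. Time passes only in rows, so rows that do not move let the fingers close. It gives the time, the measured TCP pose, the force and the opening at its end, in the units of the state.
- ctrl.read_state(): the state, without advancing time (a new reading comes with each control period).
- viewer.capture(name): name is "scene" or "top" or "wrist"; returns the picture (400x640x3 uint8, blue, green, red); there is no depth.
- viewer.camera_params(name): a dict with "mtx" (3x3 intrinsics, pixels), "k1" (the pictures are not rectified: a ray, as slopes to the right and down, at radius r is drawn at 1 + k1 r^2 times it, then the intrinsics apply), "R" (3x3) and "t" (3): a world point X has camera coordinates R X + t. Camera axes: x right, y down, z forward; pixel columns grow to the right and rows downward; lengths in m; the calibration is good to about 2 mm. A picture is of the moment at which its call begins: read the wrist's pose just before it. camera_params takes no time and is no camera call; for the wrist camera it gives the pose at the moment of the call.
- ctrl.finish_job(): hands the job in, once; it reports no verdict.
Trained networks look in the newest picture that a camera, given by its name, has taken for a name from the list of things; names that differ only in an ending like _2 or _b are one class to them, and where a whole thing is asked for, a point or a joint stands for the part that bears it (a point fixed in the world has none). Each returns a list of dicts, best first, with "confidence" (0 to 1); they miss things now and then, are a little off and sometimes report something else, mostly with a low value. They report only what shows in the picture. A call takes as long as a camera call. They do not tell look-alikes from the thing itself.
- nets.find_in(camera, label): "position" ([x, y, z] in m, in world coordinates, good to about 4 mm: the middle of the surface that is visible of it).
- nets.outline_of(camera, label): "mask" (400x640 bool, what is visible of it).
The state is a dict: "clock": time; "joint_pos": joint angles; "qd": joint speeds; "joint_efforts": joint torques, N m; "eef_pos": TCP position; "tcp_rot": TCP orientation; "wrist_force": force on the tool from outside, world axes, zero at the start; "ft_torque": the same for the moment, N m; "opening": finger opening in m.
Only numpy, scipy, OpenCV 4.12 (cv2) and the standard library are available. Lean on these libraries where they do the work, as an engineer would, in place of code of your own. Each camera call takes 0.05 s, during which the arm holds its last target.

## Working session

There is one attempt and no reset: what is moved stays moved. The work goes in short steps, Python scripts to look and compute and a tool call to move; the robot and the scene stay as the last step left them, time stands still between calls to the robot, and variables do not carry over. Pictures are saved under pics/ and viewed, and the job is handed in when it is done.

Besides the shell and the picture viewer there is one more tool, called after "Request:" as name([rows], argument=value, ...), one row to a line, values as JSON. step_arm: Moves the arm, as the interface text tells. Its arguments: {"type":"object","properties":{"steps":{"type":"array","items":{"type":"array","items":{"type":"array","items":{"type":"number"}}}},"gripper":{"type":"number"}},"required":["steps"]}

```bash
mkdir -p pics; ls
python3 - <<'E'
from station import ctrl, viewer, nets
import cv2
s=ctrl.read_state()
print(s['clock'],s['eef_pos'],s['tcp_rot'],s['opening'],s['wrist_force'])
for c in('scene','top'):
    im=viewer.capture(c); cv2.imwrite(f'pics/{c}0.png',im)
    p=viewer.camera_params(c); print(c,p)
    
print(ctrl.grasp_offset)
for c in('top','scene'):
    for n in('box_centre','lid','light_switch','switch_pivot','domino','cards','dicetin','teaglass_centre','dispenser_centre'):
        try:
            r=nets.find_in(c,n); print(c,n,[( [round(float(v),3) for v in d['position']],round(d['confidence'],2)) for d in r])
        except Exception as e: print(c,n,e)
print(ctrl.read_state()['clock'])
E
```

```text
pics
0.0 [ 0.16647127 -0.60203308  0.2305232 ] [-1.79918359e+02  4.23309246e-03  1.54594613e+01] 0.08542296275081826 [-0.63303687 -0.57429074 -0.26256994]
scene {'mtx': array([[366.54549906,   0.        , 309.6132325 ],
       [  0.        , 366.54549906, 202.96115667],
       [  0.        ,   0.        ,   1.        ]]), 'k1': -0.07048644731942451, 'R': array([[ 0.06413982,  0.99790738, -0.00818244],
       [ 0.75464021, -0.0538659 , -0.65392402],
       [-0.65299636,  0.03576777, -0.75651598]]), 't': array([ 0.04142581, -0.29973404,  1.470404  ])}
top {'mtx': array([[390.00779851,   0.        , 319.04019562],
       [  0.        , 390.00779851, 199.78300405],
       [  0.        ,   0.        ,   1.        ]]), 'k1': -0.07317815933893958, 'R': array([[-0.02023853, -0.99979465,  0.00103121],
       [-0.99474762,  0.02003283, -0.10037856],
       [ 0.10033729, -0.00305731, -0.99494878]]), 't': array([-0.06966579,  0.47147111,  1.26816304])}
0.0187
top box_centre [([0.545, 0.01, 0.032], 0.69)]
top lid [([0.6, 0.006, 0.153], 0.96)]
top light_switch []
top switch_pivot []
top domino [([
[... 179 characters left out ...]
.263, 0.377, 0.038], 0.56)]
top teaglass_centre [([0.661, -0.326, 0.051], 0.85)]
top dispenser_centre [([0.597, 0.272, 0.033], 0.57), ([0.693, -0.066, 0.069], 0.5), ([0.661, -0.322, 0.054], 0.46)]
scene box_centre [([0.598, 0.008, 0.101], 0.62)]
scene lid [([0.606, 0.009, 0.151], 0.92)]
scene light_switch [([0.605, 0.009, 0.152], 0.53)]
scene switch_pivot [([0.594, 0.009, 0.102], 0.8)]
scene domino [([0.498, -0.499, 0.055], 0.88), ([0.491, -0.313, 0.038], 0.75)]
scene cards [([0.613, 0.272, 0.04], 0.85)]
scene dicetin [([0.411, 0.315, 0.03], 0.93), ([0.596, 0.011, 0.102], 0.26)]
scene teaglass_centre [([0.659, -0.322, 0.058], 0.84)]
scene dispenser_centre [([0.711, -0.072, 0.067], 0.61)]
1.0
```

View pics/top0.png

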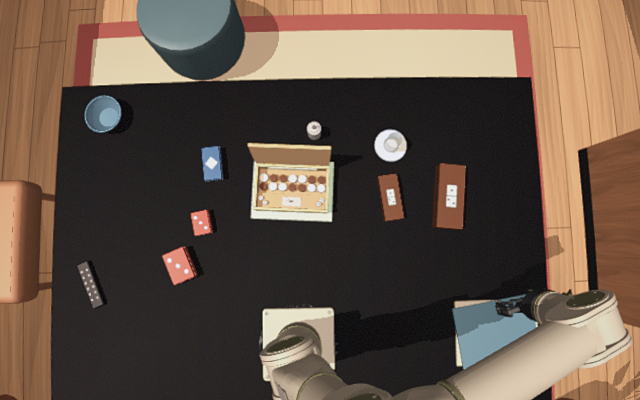

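View pics/scene0.png

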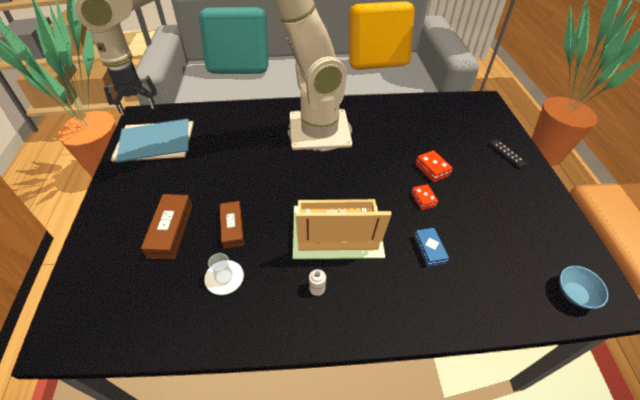

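```bash
cat > h.py <<'E'
import numpy as np, cv2
from scipy.optimize import minimize
def proj(p,X):
    X=np.atleast_2d(X); c=X@np.array(p['R']).T+np.array(p['t'])
    s=c[:,:2]/c[:,2:3]; r2=(s**2).sum(1,keepdims=True); s=s*(1+p['k1']*r2)
    m=np.array(p['mtx']); return s@m[:2,:2].T+m[:2,2]
def unproj(p,uv,z):
    uv=np.atleast_2d(uv).astype(float); m=np.array(p['mtx']); d=(uv-m[:2,2])/np.array([m[0,0],m[1,1]])
    s=d.copy()
    for _ in range(20): s=d/(1+p['k1']*(s**2).sum(1,keepdims=True))
    R=np.array(p['R']);t=np.array(p['t']); C=-R.T@t
    D=np.c_[s,np.ones(len(s))]@R
    return C+D*((z-C[2])/D[:,2])[:,None]
def corners(x,y,yaw,L,W,z0,z1):
    c,s=np.cos(yaw),np.sin(yaw); o=[]
    for z in(z0,z1):
        for a,b in((1,1),(1,-1),(-1,-1),(-1,1)):
            dx,dy=a*L/2,b*W/2; o.append([x+c*dx-s*dy,y+s*dx+c*dy,z])
    return np.array(o)
def hullmask(p,X,sc=4):
    m=np.zeros((400*sc,640*sc),np.uint8)
    h=cv2.convexHull(((proj(p,X)+.5)*sc).astype(np.float32)).round().astype(np.int32)
    cv2.fillConvexPoly(m,h,1); return m
def fit(obs,x,y,yaw,L,W,z0,z1,sc=4):
    # obs: list of (params, mask)
    big=[(p,cv2.resize(m.astype(np.uint8),None,fx=sc,fy=sc,interpolation=cv2.INTER_NEAREST)) for p,m in obs]
    def cost(v):
        e=0
        for p,m in big:
            h=hullmask(p,corners(v[0]/100,v[1]/100,v[2]/10,L,W,z0,z1),sc)
            e+=1-(h&m).sum()/max(1,(h|m).sum())
        return e
    best=None
    for dy in (-.3,0,.3):
        v0=np.array([x*100,y*100,(yaw+dy)*10])
        r=minimize(cost,v0,method='Nelder-Mead',options=dict(initial_simplex=v0+np.array([[0,0,0],[.8,0,0],[0,.8,0],[0,0,1.5]]),xatol=.01,fatol=1e-4,maxiter=120))
        if best is None or r.fun<best.fun: best=r
    v=best.x; return v[0]/100,v[1]/100,v[2]/10,best.fun/len(obs)
E
python3 - <<'E'
import cv2
for n,(x0,y0,x1,y1) in dict(box=(235,130,350,230)).items():
    im=cv2.imread('pics/top0.png')[y0:y1,x0:x1]
    cv2.imwrite(f'pics/{n}_z.png',cv2.resize(im,None,fx=6,fy=6,interpolation=cv2.INTER_CUBIC))
im=cv2.imread('pics/top0.png')
a=cv2.resize(im[140:240,185:305-0][:, :50],None,fx=5,fy=5); b=cv2.resize(im[150:250,365:485],None,fx=5,fy=5)
cv2.imwrite('pics/objs_z.png',cv2.hconcat([a,b[:500]])[:, :800])
E
```

```text
(no output)
```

View pics/box_z.png

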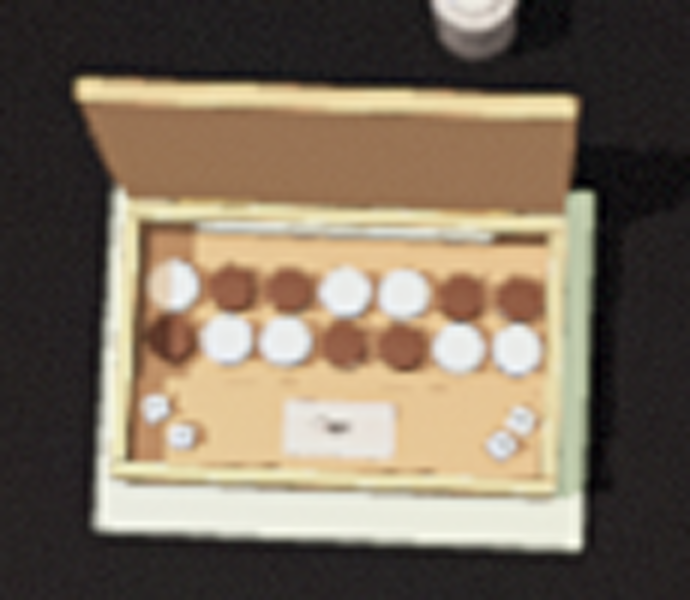

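View pics/objs_z.png

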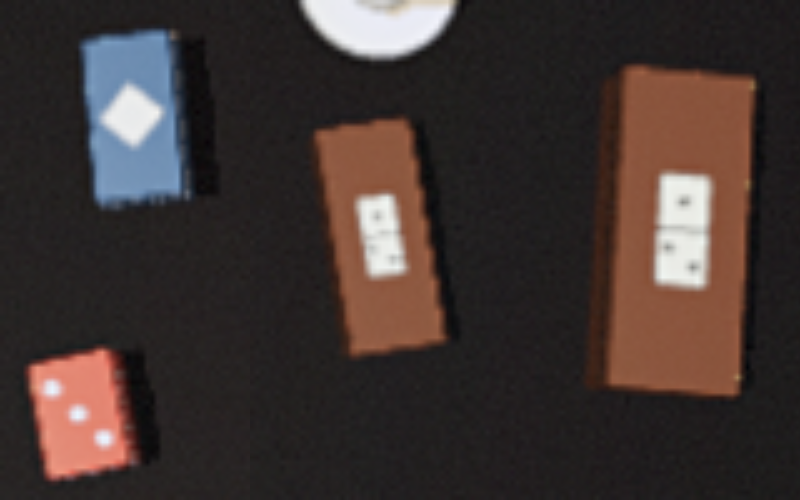

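Run:
```python
from station import viewer,nets,ctrl
from h import *
T=viewer.camera_params('top');S=viewer.camera_params('scene')
z=lambda x,y:(235+x/6-.42,130+y/6-.42)
for n,pts,h in(('mat',[(93,530),(582,550),(597,190)],.003),('rim near outer',[(112,472),(553,492)],.060),('rim far outer',[(130,205),(567,222)],.06),('lidtop',[(75,85),(580,100)],.2),('switch',[(335,427)],.04),('plate',[(285,402),(395,406),(393,459),(283,455)],.029)):
    print(n,[np.round(unproj(T,z(*q),h)[0],4).tolist() for q in pts])
dims=dict(domino=(.15,.062,.038,(.473,-.311)),cards=(.11,.058,.034,(.595,.279)),dicetin=(.076,.054,.030,(.401,.315)))
for n,(L,W,H,c) in dims.items():
    obs={}
    for cam,p in(('top',T),('scene',S)):
        best=None
        for d in nets.outline_of(cam,n):
            m=d['mask']; ys,xs=np.nonzero(m)
            if len(xs)<30: continue
            q=unproj(p,(xs.mean(),ys.mean()),H*.8)[0]
            e=np.hypot(*(q[:2]-c))
            if e<.05 and (best is None or e<best[0]): best=(e,m)
        if best: obs[cam]=(p,best[1]); print(n,cam,best[1].sum())
    for k in(['top'],['scene'],['top','scene']):
        o=[obs[i] for i in k if i in obs]
        if o: print(n,k,np.round(fit(o,*c,{'domino':.2,'cards':0.1,'dicetin':.15}[n],L,W,0,H),4))
print(ctrl.read_state()['clock'])
```

```text
mat [[0.4155, 0.1535, 0.003], [0.399, -0.1198, 0.003], [0.6028, -0.1331, 0.003]]
rim near outer [[0.4432, 0.1332, 0.06], [0.4278, -0.103, 0.06]]
rim far outer [[0.5884, 0.123, 0.06], [0.5741, -0.1139, 0.06]]
lidtop [[0.6204, 0.1275, 0.2], [0.6076, -0.1172, 0.2]]
switch [[0.467, 0.0146, 0.04]]
plate [[0.4825, 0.0427, 0.029], [0.4791, -0.0178, 0.029], [0.4499, -0.0163, 0.029], [0.4533, 0.0441, 0.029]]
domino top 951
domino scene 953
domino ['top'] [ 0.4762 -0.3124  0.1318  0.0444]
domino ['scene'] [ 0.4748 -0.3158  0.1339  0.0478]
domino ['top', 'scene'] [ 0.4762 -0.3138  0.135   0.0611]
cards top 636
cards scene 869
cards ['top'] [0.6012 0.2796 0.1119 0.0658]
cards ['scene'] [0.6006 0.2774 0.0862 0.0448]
cards ['top', 'scene'] [0.6012 0.2787 0.1092 0.0637]
dicetin top 401
dicetin scene 362
dicetin ['top'] [0.4043 0.3139 0.1629 0.099 ]
dicetin ['scene'] [0.4018 0.3136 0.0038 0.1967]
dicetin ['top', 'scene'] [0.4036 0.3137 0.1156 0.1571]
1.3
```

```bash
cat > plan.py <<'E'
import numpy as np, json
from station import ctrl
def st():
    s=ctrl.read_state(); return s,np.array(s['eef_pos']),np.array(s['tcp_rot'])
def plan(wps,vmax=.048,start=None):
    """wps: list of (x,y,z,yawdeg[,vmax]); prints rows"""
    s,p,r=st(); yaw=np.radians(r[2]); p=p.copy()
    print('t',round(s['clock'],2),'pos',p.round(4),'rot',r.round(2),'F',np.round(s['wrist_force'],1),'open',round(s['opening'],4),'j',np.round(s['joint_pos'],0))
    rows=[]
    for w in wps:
        t=np.array(w[:3]); ty=np.radians(w[3]); v=w[4] if len(w)>4 else vmax
        dyaw=(ty-yaw+np.pi)%(2*np.pi)-np.pi
        n=max(1,int(np.ceil(max(np.linalg.norm(t-p)/v,abs(dyaw)/.145))))
        for i in range(n):
            d=(t-p)/(n-i); dy=dyaw/n
            c,sn=np.cos(yaw),np.sin(yaw)
            rows.append([round(float(d[0]*c+d[1]*sn),3),round(float(d[0]*sn-d[1]*c),3),round(float(-d[2]),3),round(float(-dy),3)])
            a=rows[-1]
            p=p+np.array([c*a[0]+sn*a[1],sn*a[0]-c*a[1],-a[2]]); yaw-=a[3]
    print(len(rows),'rows'); 
    for i in range(0,len(rows),10): print(json.dumps([rows[i:i+10]]))
BX=np.array([.508,.010]); BY=-.064
ex=np.array([np.cos(BY),np.sin(BY)]); ey=np.array([-np.sin(BY),np.cos(BY)])
def bp(u,v): return BX+u*ex+v*ey
E
python3 - <<'E'
from plan import *
a=bp(-.042,.042); print(a)
plan([(.35,-.45,.22,0),(.43,-.2,.2,-3.7),(a[0],a[1],.13,-3.7)])
E
```

```text
[0.46877215 0.05460018]
t 1.3 pos [ 0.1666 -0.6024  0.2313] rot [180.    -0.    15.46] F [0.3 0.1 0.3] open 0.0855 j [73. 19. -4. 84.  1. 77. -5.]
17 rows
[[[0.043, -0.02, 0.002, 0.054], [0.042, -0.022, 0.002, 0.054], [0.041, -0.024, 0.002, 0.054], [0.04, -0.026, 0.003, 0.054], [0.039, -0.029, 0.002, 0.054], [0.013, -0.042, 0.003, 0.011], [0.013, -0.042, 0.003, 0.011], [0.012, -0.042, 0.004, 0.011], [0.012, -0.042, 0.003, 0.011], [0.012, -0.042, 0.004, 0.011]]]
[[[0.011, -0.042, 0.003, 0.011], [0.004, -0.043, 0.012, -0.0], [0.004, -0.043, 0.012, -0.0], [0.003, -0.043, 0.012, -0.0], [0.004, -0.042, 0.011, -0.0], [0.003, -0.043, 0.012, -0.0], [0.004, -0.042, 0.011, -0.0]]]
```

Request:
step_arm([
  [[0.043,-0.02,0.002,0.054],[0.042,-0.022,0.002,0.054],[0.041,-0.024,0.002,0.054],[0.04,-0.026,0.003,0.054],[0.039,-0.029,0.002,0.054],[0.013,-0.042,0.003,0.011],[0.013,-0.042,0.003,0.011],[0.012,-0.042,0.004,0.011],[0.012,-0.042,0.003,0.011],[0.012,-0.042,0.004,0.011]],
], gripper=1)

```text
clock: 2.3
eef_pos: [0.4261, -0.236, 0.2015]
tcp_rot: [179.7, -0.0, -4.6]
wrist_force: [1.0, -0.2, 0.4]
opening: -0.0003
```

Run:
```python
from plan import *
a=bp(-.042,.042); print(a)
plan([(a[0],a[1],.13,-3.7)])
```

```text
[0.46877215 0.05460018]
t 2.3 pos [ 0.4261 -0.236   0.2015] rot [ 1.7971e+02 -4.0000e-02 -4.6100e+00] F [ 1.  -0.2  0.4] open -0.0003 j [ 43.   4. -20. 106.   2.  71. -72.]
7 rows
[[[0.003, -0.042, 0.01, -0.002], [0.003, -0.042, 0.01, -0.002], [0.003, -0.042, 0.01, -0.002], [0.003, -0.042, 0.01, -0.002], [0.003, -0.042, 0.01, -0.002], [0.003, -0.041, 0.011, -0.002], [0.003, -0.042, 0.01, -0.002]]]
```

Request:
step_arm([
  [[0.003,-0.042,0.01,-0.002],[0.003,-0.042,0.01,-0.002],[0.003,-0.042,0.01,-0.002],[0.003,-0.042,0.01,-0.002],[0.003,-0.042,0.01,-0.002],[0.003,-0.041,0.011,-0.002],[0.003,-0.042,0.01,-0.002]],
])

```text
clock: 3.0
eef_pos: [0.4712, 0.0662, 0.1293]
tcp_rot: [179.5, -0.5, -3.8]
wrist_force: [0.4, 0.0, -0.7]
opening: 0.0001
```

Run:
```python
from plan import *
from station import viewer
import cv2
from h import proj
p=viewer.camera_params('wrist'); im=viewer.capture('wrist'); cv2.imwrite('pics/w1.png',im)
for q in((-.042,0,.031),(-.067,0,.06),(0.067,0,.06),(-.067,.112,.06),(-.067,-.112,.06)):
    b=bp(q[0],q[1]); print(q,proj(p,[b[0],b[1],q[2]]).round(0))
s,pp,r=st(); print(proj(p,pp),pp,p)
a=bp(-.042,.042)
plan([(a[0],a[1],.047,-3.7)])
```

```text
(-0.042, 0, 0.031) [[380. 203.]]
(-0.067, 0, 0.06) [[386. 249.]]
(0.067, 0, 0.06) [[399.  44.]]
(-0.067, 0.112, 0.06) [[228. 250.]]
(-0.067, -0.112, 0.06) [[538. 247.]]
[[294.50528292 260.45347557]] [0.47065577 0.07392679 0.12826469] {'mtx': array([[328.35603605,   0.        , 311.91255798],
       [  0.        , 328.35603605, 199.77069042],
       [  0.        ,   0.        ,   1.        ]]), 'k1': -0.05745017629744799, 'R': array([[-0.06678782, -0.99773996,  0.00737227],
       [-0.95888351,  0.0662259 ,  0.27596474],
       [-0.27582928,  0.01136194, -0.96113949]]), 't': array([0.09584462, 0.44030697, 0.41044055])}
t 3.05 pos [0.4707 0.0739 0.1283] rot [179.74  -0.48  -3.39] F [-3.8  6.8 -0.7] open -0.0002 j [  21.    8.  -38.  111.    6.   62. -113.]
2 rows
[[[-0.0, 0.01, 0.041, 0.003], [-0.001, 0.009, 0.04, 0.003]]]
```

View pics/w1.png

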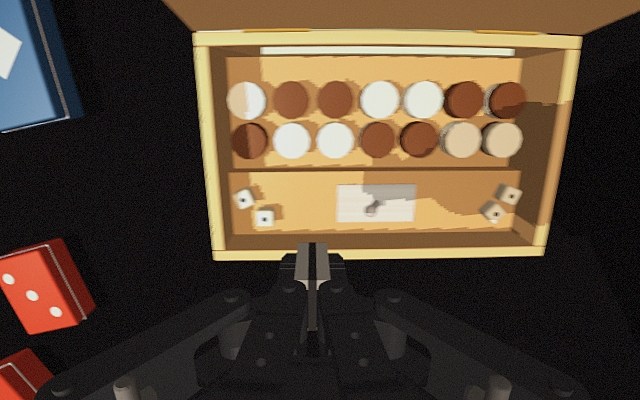

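Request:
step_arm([
  [[0.0,0.009,0.02,0.003],[0.0,0.005,0.02,0.002],[0,0,0,0]],
])

```text
clock: 3.35
eef_pos: [0.4704, 0.0639, 0.0876]
tcp_rot: [179.8, -0.5, -3.2]
wrist_force: [-0.5, 0.4, 0.3]
opening: 0.0001
```

```bash
sed -i 's/BX=np.array(.*\]); BY/BX=np.array([.508,.0115]); BY/' plan.py
python3 - <<'E'
from plan import *
a=bp(-.042,.042);b=bp(-.042,.032);print(a,b)
plan([(a[0],a[1],.047,-3.7,.015)])
E
```

```text
[0.46877215 0.05610018] [0.46813259 0.04612065]
t 3.35 pos [0.4704 0.0639 0.0876] rot [179.83  -0.54  -3.25] F [-0.5  0.4  0.3] open 0.0001 j [  21.   11.  -37.  114.    8.   57. -113.]
3 rows
[[[-0.0, 0.003, 0.014, 0.003], [-0.001, 0.002, 0.013, 0.003], [-0.0, 0.003, 0.014, 0.003]]]
```

Request:
step_arm([
  [[0.0,0.003,0.014,0.003],[-0.001,0.003,0.013,0.003],[0.0,0.003,0.014,0.003],[0,0,0,0]],
])

```text
clock: 3.75
eef_pos: [0.4702, 0.0536, 0.0454]
tcp_rot: [179.8, -0.7, -3.9]
wrist_force: [0.5, -0.0, 0.7]
opening: 0.0001
```

Run:
```python
from plan import *
from station import viewer
import cv2
im=viewer.capture('wrist'); cv2.imwrite('pics/w2.png',cv2.resize(im[100:300,160:480],None,fx=2.5,fy=2.5))
b=bp(-.042,.015);print(b)
plan([(b[0],b[1],.047,-3.7,.006)])
```

```text
[0.46704533 0.02915546]
t 3.8 pos [0.4709 0.0541 0.0464] rot [179.85  -0.75  -3.87] F [ 0.2 -0.3 -0.1] open 0.0 j [  21.   15.  -36.  116.   11.   52. -115.]
5 rows
[[[-0.0, 0.005, -0.0, -0.001], [-0.001, 0.005, -0.0, -0.001], [-0.0, 0.005, -0.0, -0.001], [-0.001, 0.005, -0.0, -0.001], [-0.0, 0.005, -0.001, -0.001]]]
```

View pics/w2.png

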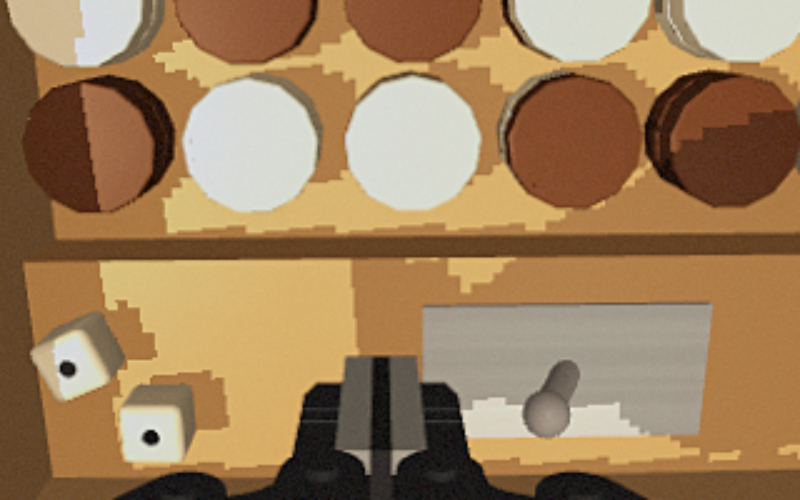

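Request:
step_arm([
  [[0.0,0.006,0.0,0.0],[-0.001,0.006,0.0,0.0],[-0.001,0.006,0.0,0.0],[0,0.003,0,0]],
])

```text
clock: 4.2
eef_pos: [0.4685, 0.0321, 0.0484]
tcp_rot: [179.9, -0.9, -3.8]
wrist_force: [-0.3, 3.0, 2.7]
opening: 0.0001
```

Run:
```python
from plan import *
from station import viewer
import cv2
im=viewer.capture('wrist'); cv2.imwrite('pics/w3.png',cv2.resize(im[150:300,160:480],None,fx=2.5,fy=2.5))
plan([])
```

```text
t 4.25 pos [0.4687 0.0319 0.0485] rot [179.88  -0.94  -3.86] F [0.6 1.3 1.5] open 0.0 j [  23.   14.  -35.  117.   10.   52. -112.]
0 rows
```

View pics/w3.png

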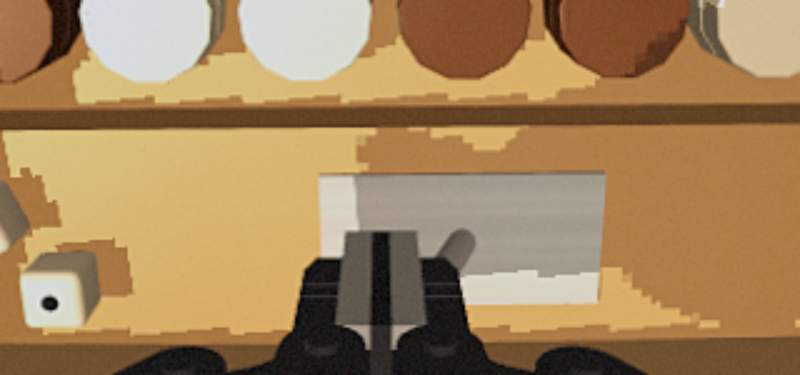

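Request:
step_arm([
  [[0.0,0.004,0.001,0.0],[0.0,0.004,0.001,0.0],[0,0.002,0,0]],
])

```text
clock: 4.55
eef_pos: [0.4694, 0.0225, 0.0482]
tcp_rot: [179.9, -1.1, -3.8]
wrist_force: [0.4, -1.0, 0.6]
opening: 0.0001
```

Run:
```python
from plan import *
from station import viewer
import cv2
im=viewer.capture('wrist'); cv2.imwrite('pics/w4.png',cv2.resize(im[150:300,160:480],None,fx=2.5,fy=2.5))
plan([])
```

```text
t 4.6 pos [0.4693 0.0221 0.0481] rot [179.92  -1.1   -3.82] F [-0.4 -0.3  0.1] open 0.0 j [  24.   13.  -35.  117.   10.   51. -110.]
0 rows
```

View pics/w4.png

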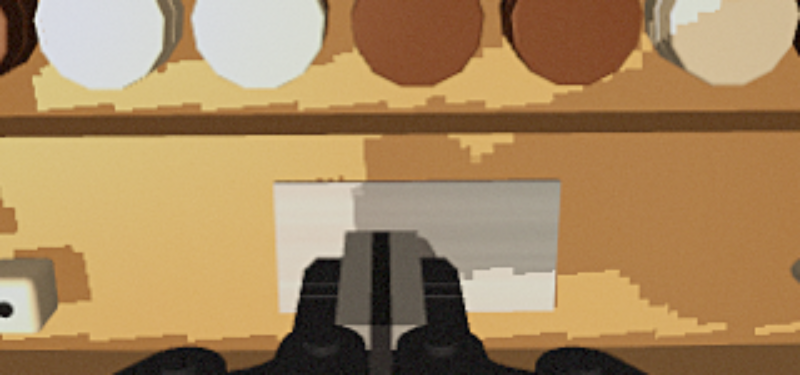

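Request:
step_arm([
  [[0.0,0.002,0.0,0.0],[0.0,-0.01,-0.002,0.0],[0,-0.01,-0.01,0],[0,0,-0.02,0]],
])

```text
clock: 5.0
eef_pos: [0.4679, 0.0415, 0.0791]
tcp_rot: [179.9, -0.8, -3.8]
wrist_force: [0.4, 0.7, 1.0]
opening: 0.0
```

Run:
```python
from plan import *
from station import viewer
import cv2
im=viewer.capture('wrist'); cv2.imwrite('pics/w5.png',cv2.resize(im[120:320,160:480],None,fx=2.5,fy=2.5))
plan([])
```

```text
t 5.05 pos [0.4699 0.0416 0.0826] rot [179.92  -1.07  -3.84] F [3.1 0.4 3.7] open 0.0002 j [  23.   11.  -36.  115.    8.   55. -111.]
0 rows
```

View pics/w5.png

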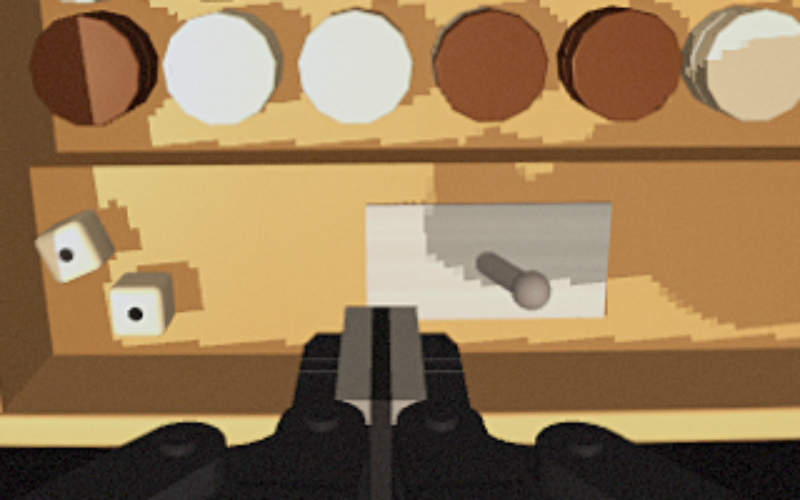

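Run:
```python
from plan import *
h=bp(.075,.04); print(h)
b=bp(.01,.04); c=bp(.17,.04)
plan([(b[0],b[1],.245,-3.7,.045),(c[0],c[1],.245,-3.7,.042),(c[0],c[1],.172,-3.7,.03)])
```

```text
[0.58540471 0.04662138]
t 5.05 pos [0.4699 0.0416 0.0826] rot [179.92  -1.07  -3.84] F [3.1 0.4 3.7] open 0.0002 j [  23.   11.  -36.  115.    8.   55. -111.]
11 rows
[[[0.012, -0.003, -0.041, -0.001], [0.013, -0.003, -0.04, -0.001], [0.012, -0.003, -0.041, -0.001], [0.013, -0.004, -0.04, -0.001], [0.04, 0.0, -0.0, 0.0], [0.04, 0.0, -0.0, 0.0], [0.04, 0.0, -0.0, 0.0], [0.04, 0.001, -0.0, 0.0], [-0.0, -0.0, 0.024, 0.001], [-0.0, -0.0, 0.024, 0.001]]]
[[[-0.0, -0.0, 0.025, 0.001]]]
```

Request:
step_arm([
  [[0.012,-0.003,-0.041,0],[0.013,-0.003,-0.04,0],[0.012,-0.003,-0.041,0],[0.013,-0.004,-0.042,0],[0.04,0.0,-0.003,0.0],[0.04,0.0,0,0.0],[0.04,0.0,0,0.0],[0.04,0.001,0,0.0],[0,0,0,0]],
])

```text
clock: 5.95
eef_pos: [0.6832, 0.0511, 0.2691]
tcp_rot: [180.0, -1.5, -3.4]
wrist_force: [-0.8, -0.5, -0.7]
opening: 0.0001
```

Run:
```python
from plan import *
from station import viewer
import cv2
im=viewer.capture('wrist'); cv2.imwrite('pics/w6.png',im)
im=viewer.capture('scene'); cv2.imwrite('pics/s6.png',cv2.resize(im[100:350,160:480],None,fx=2.4,fy=2.4))
h=bp(.075,.04); c=bp(.17,.04)
plan([(c[0],c[1],.172,-3.7,.03)])
```

```text
t 6.05 pos [0.6805 0.0527 0.271 ] rot [179.98  -1.56  -3.3 ] F [0.8 0.5 0.2] open -0.0003 j [  15.   28.  -35.   70.   16.   85. -111.]
4 rows
[[[0.0, 0.003, 0.025, 0.002], [0.0, 0.003, 0.025, 0.002], [0.0, 0.003, 0.025, 0.002], [0.0, 0.003, 0.024, 0.002]]]
```

View pics/s6.png

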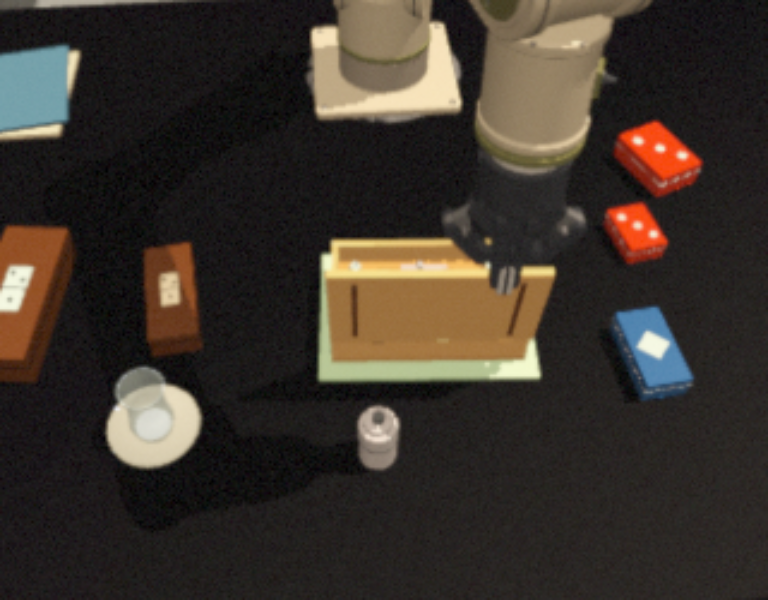

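View pics/w6.png

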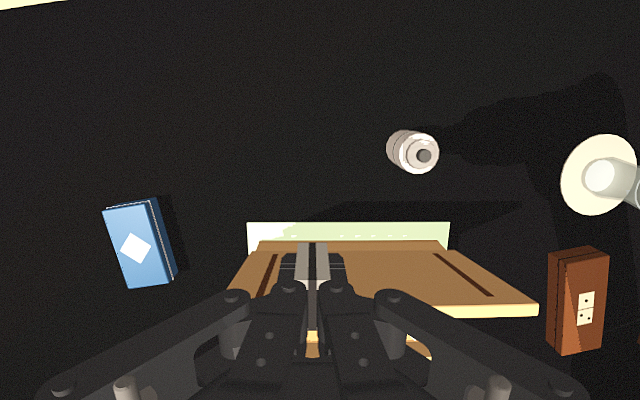

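Request:
step_arm([
  [[0.0,0.002,0.028,0.002],[0.0,0.002,0.028,0.002],[0.0,0.002,0.024,0.002],[0.0,0.0,0.018,0],[0,0,0,0]],
])

```text
clock: 6.55
eef_pos: [0.679, 0.0516, 0.1768]
tcp_rot: [-180.0, -1.9, -3.4]
wrist_force: [0.3, -0.2, -0.8]
opening: -0.0
```

Run:
```python
from plan import *
from station import viewer
from h import proj
import cv2
im=viewer.capture('scene'); cv2.imwrite('pics/s7.png',cv2.resize(im[170:300,260:420],None,fx=4,fy=4))
S=viewer.camera_params('scene')
for th in(1.55,1.65,1.75,1.85):
    e=[]
    for v in(-.12,.12):
        b=bp(.075-.15*np.cos(th)+.01*np.sin(th),v); e.append([b[0],b[1],.06+.15*np.sin(th)+.01*np.cos(th)])
    print(th,((proj(S,e)-[260,170])*4).round(0).tolist())
plan([])
```

```text
1.55 [[141.0, 145.0], [520.0, 143.0]]
1.65 [[141.0, 164.0], [523.0, 162.0]]
1.75 [[140.0, 186.0], [526.0, 184.0]]
1.85 [[140.0, 208.0], [528.0, 206.0]]
t 6.6 pos [0.6797 0.0519 0.1786] rot [-179.94   -2.04   -3.36] F [0.5 0.4 0.5] open -0.0003 j [  15.   30.  -34.   79.   18.   74. -113.]
0 rows
```

View pics/s7.png

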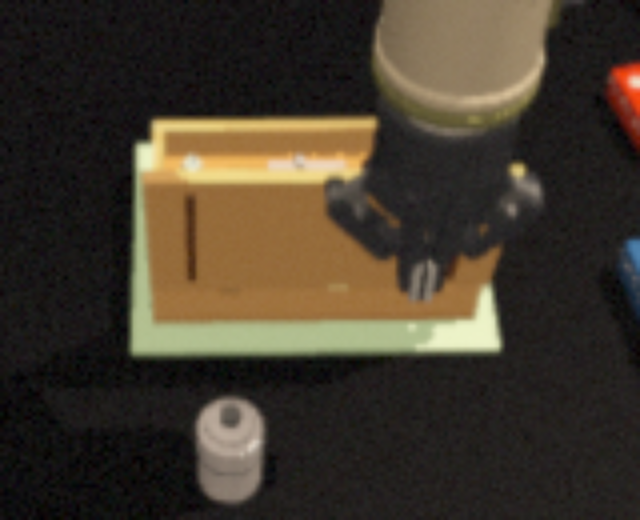

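```bash
cat >> plan.py <<'E'
def lidwp(th,v=.04,r=.12,push=.002,vm=.03):
    b=bp(.075-r*np.cos(th)+(.01-push)*np.sin(th)+.011,v)
    return (b[0],b[1],.06+r*np.sin(th)+(.01-push)*np.cos(th),-3.7,vm)
E
python3 - <<'E'
from plan import *
plan([(.645,.0475,.174,-3.7,.035)]+[lidwp(t) for t in (1.65,1.4,1.15,.9,.65)])
for t in (1.65,1.4,1.15,.9,.65,.4,.2,0): print(t,np.round(lidwp(t),3))
E
```

```text
t 6.6 pos [0.6797 0.0519 0.1786] rot [-179.94   -2.04   -3.36] F [0.5 0.4 0.5] open -0.0003 j [  15.   30.  -34.   79.   18.   74. -113.]
11 rows
[[[-0.017, 0.003, 0.002, 0.003], [-0.017, 0.003, 0.003, 0.003], [-0.016, 0.003, -0.003, -0.0], [-0.015, 0.002, -0.002, -0.0], [-0.015, 0.0, -0.001, -0.0], [-0.015, 0.0, -0.0, -0.0], [-0.015, 0.0, 0.003, -0.0], [-0.014, 0.0, 0.004, -0.0], [-0.014, 0.0, 0.007, -0.0], [-0.013, 0.0, 0.007, -0.0]]]
[[[-0.022, 0.0, 0.02, -0.0]]]
1.65 [ 0.614  0.045  0.179 -3.7    0.03 ]
1.4 [ 0.584  0.047  0.18  -3.7    0.03 ]
1.15 [ 0.555  0.049  0.173 -3.7    0.03 ]
0.9 [ 0.528  0.05   0.159 -3.7    0.03 ]
0.65 [ 0.506  0.052  0.139 -3.7    0.03 ]
0.4 [ 0.489  0.053  0.114 -3.7    0.03 ]
0.2 [ 0.481  0.053  0.092 -3.7    0.03 ]
0 [ 0.477  0.054  0.068 -3.7    0.03 ]
```

```bash
python3 - <<'E'
s=open('plan.py').read()
s=s.replace("import numpy as np, json","import numpy as np, json\nfrom scipy.spatial.transform import Rotation as Ro")
s=s.replace("c,sn=np.cos(yaw),np.sin(yaw)\n            rows.append([round(float(d[0]*c+d[1]*sn),3),round(float(d[0]*sn-d[1]*c),3),round(float(-d[2]),3),round(float(-dy),3)])",
"M=Ro.from_euler('xyz',[r[0],r[1],np.degrees(yaw)],degrees=True).as_matrix()\n            rows.append([round(float(q),3)+0. for q in M.T@d]+[round(float(-dy),3)+0.])")
s=s.replace("p=p+np.array([c*a[0]+sn*a[1],sn*a[0]-c*a[1],-a[2]]); yaw-=a[3]","p=p+M@np.array(a[:3]); yaw-=a[3]")
open('plan.py','w').write(s)
E
python3 - <<'E'
from plan import *
plan([(.645,.0475,.174,-3.7,.035)]+[lidwp(t) for t in (1.65,1.4,1.15,.9,.65)])
E
```

```text
t 6.6 pos [0.6797 0.0519 0.1786] rot [-179.94   -2.04   -3.36] F [0.5 0.4 0.5] open -0.0003 j [  15.   30.  -34.   79.   18.   74. -113.]
10 rows
[[[-0.017, 0.003, 0.002, 0.003], [-0.017, 0.003, 0.001, 0.003], [-0.016, 0.003, -0.003, 0.0], [-0.015, 0.002, -0.003, 0.0], [-0.015, 0.0, -0.001, 0.0], [-0.015, 0.0, 0.0, 0.0], [-0.015, 0.0, 0.003, 0.0], [-0.015, 0.0, 0.002, 0.0], [-0.027, 0.0, 0.013, 0.0], [-0.023, 0.0, 0.019, 0.0]]]
```

Request:
step_arm([
  [[-0.017,0.003,0.002,0.003],[-0.017,0.003,0.001,0.003],[-0.016,0.003,-0.003,0.0],[-0.015,0.002,-0.003,0.0],[-0.015,0.0,-0.001,0.0],[-0.015,0.0,0.0,0.0],[-0.015,0.0,0.002,0.0]],
])

```text
clock: 7.3
eef_pos: [0.5688, 0.0514, 0.1911]
tcp_rot: [-179.9, -3.3, -3.6]
wrist_force: [2.3, -0.4, -1.1]
opening: -0.0003
```

Run:
```python
from plan import *
plan([lidwp(t,push=.003) for t in (1.15,.9,.65,.4)])
```

```text
t 7.3 pos [0.5688 0.0514 0.1911] rot [-179.9    -3.28   -3.59] F [ 2.3 -0.4 -1.1] open -0.0003 j [  22.   15.  -38.   97.   11.   69. -111.]
6 rows
[[[-0.016, 0.004, 0.018, 0.002], [-0.027, 0.0, 0.012, 0.0], [-0.012, 0.0, 0.01, 0.0], [-0.011, 0.0, 0.009, 0.0], [-0.009, 0.0, 0.012, 0.0], [-0.009, 0.0, 0.012, 0.0]]]
```

Request:
step_arm([
  [[-0.016,0.004,0.018,0.002],[-0.02,0.0,0.012,0.0],[-0.012,0.0,0.01,0.0],[-0.013,0.0,0.01,0.0],[-0.009,0.0,0.013,0.0]],
])

```text
clock: 7.8
eef_pos: [0.5055, 0.0543, 0.1361]
tcp_rot: [179.9, -4.7, -3.6]
wrist_force: [-0.7, -1.0, 1.5]
opening: -0.0
```

Run:
```python
from plan import *
plan([lidwp(t,push=.003) for t in (.6,.4,.2,0)])
```

```text
t 7.8 pos [0.5055 0.0543 0.1361] rot [179.94  -4.74  -3.56] F [-0.7 -1.   1.5] open -0.0 j [  24.    9.  -39.  110.    8.   59. -111.]
4 rows
[[[-0.004, 0.003, 0.002, 0.002], [-0.014, 0.0, 0.019, 0.0], [-0.011, -0.001, 0.022, 0.0], [-0.005, 0.0, 0.024, 0.0]]]
```

Request:
step_arm([
  [[-0.005,0.003,0.004,0.002],[-0.013,0.0,0.018,0.0],[-0.01,0,0.02,0.0],[-0.007,0.0,0.018,0.0],[0,0,0.006,0]],
])

```text
clock: 8.3
eef_pos: [0.4787, 0.0539, 0.074]
tcp_rot: [179.8, -5.6, -3.6]
wrist_force: [-1.0, 1.5, 1.0]
opening: -0.0
```

Run:
```python
from plan import *
plan([lidwp(t,push=.003) for t in (0,)])
```

```text
t 8.3 pos [0.4787 0.0539 0.074 ] rot [179.78  -5.58  -3.57] F [-1.   1.5  1. ] open -0.0 j [  24.   10.  -39.  118.   11.   50. -114.]
1 rows
[[[-0.003, 0.0, 0.007, 0.002]]]
```

Request:
step_arm([
  [[0,0.0,0.005,0.0],[0.0,0.0,0.005,0.0],[0,0,0.004,0]],
])

```text
clock: 8.6
eef_pos: [0.4802, 0.054, 0.0696]
tcp_rot: [179.3, -5.4, -3.6]
wrist_force: [-42.1, -3.5, 74.5]
opening: 0.0002
```

Run:
```python
from plan import *
plan([])
```

```text
t 8.6 pos [0.4802 0.054  0.0696] rot [179.32  -5.42  -3.57] F [-42.1  -3.5  74.5] open 0.0002 j [  23.   11.  -39.  118.   12.   50. -116.]
0 rows
```

Request:
step_arm([
  [[0,0.0,-0.006,0.0],[0.0,0.0,-0.03,0.0],[0,0,-0.04,0],[0,0,-0.04,0],[0,0,-0.02,0],[0,0,0,0]],
], gripper=-1)

```text
clock: 9.2
eef_pos: [0.471, 0.0584, 0.2192]
tcp_rot: [179.3, -6.0, -3.4]
wrist_force: [0.0, -0.2, 0.2]
opening: 0.0848
```

Run:
```python
from plan import *
from station import viewer
import cv2
plan([])
im=viewer.capture('top'); cv2.imwrite('pics/t8.png',cv2.resize(im[100:260,180:440],None,fx=3,fy=3))
im=viewer.capture('scene'); cv2.imwrite('pics/s8.png',cv2.resize(im[150:300,200:460],None,fx=3,fy=3))
plan([])
```

```text
t 9.2 pos [0.471  0.0584 0.2192] rot [179.31  -5.98  -3.44] F [ 0.  -0.2  0.2] open 0.0848 j [  27.   -2.  -39.  109.    1.   67. -107.]
0 rows
t 9.3 pos [0.4699 0.058  0.2162] rot [179.31  -5.76  -3.45] F [-0.5  0.1 -0.9] open 0.0857 j [  26.   -2.  -39.  110.    1.   67. -107.]
0 rows
```

View pics/s8.png

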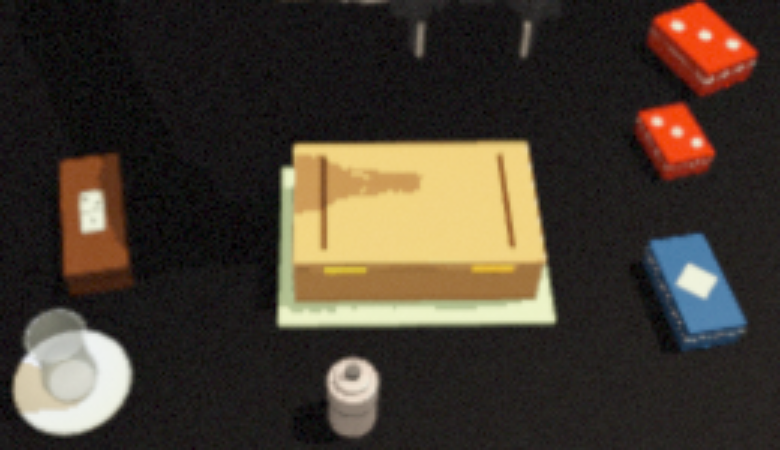

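View pics/t8.png

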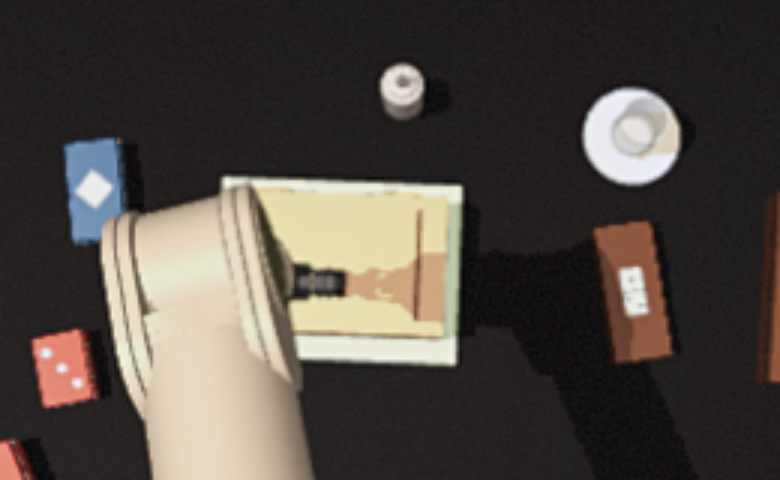

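Request:
step_arm([
  [[0.0,0.035,0.0,-0.02],[0.0,0.035,0.0,-0.02],[0.0,0.035,0.0,-0.02],[0.0,0.035,0.0,-0.02],[0.0,0.035,0.0,-0.02]],
])

```text
clock: 9.8
eef_pos: [0.4648, -0.1173, 0.2131]
tcp_rot: [178.9, -5.2, 3.1]
wrist_force: [-0.0, -0.4, 0.7]
opening: 0.0852
```

Run:
```python
from plan import *
s,p,r=st(); print(p,r,np.round(s['qd'],1),np.round(s['joint_efforts'],1),np.round(s['joint_pos'],1))
plan([(.476,-.314,.12,7.7,.035)])
```

```text
[ 0.46480712 -0.11730061  0.21306333] [178.88658092  -5.22148422   3.10265934] [18.8 12.5 23.1 -9.7  2.5  0.1 53. ] [ -2.3 -36.4  -0.9 -37.   -0.1  -0.3  -1.9] [ 36.3  -1.4 -26.9 109.4  -0.8  66.6 -77.3]
t 9.8 pos [ 0.4648 -0.1173  0.2131] rot [178.89  -5.22   3.1 ] F [-0.  -0.4  0.7] open 0.0852 j [ 36.  -1. -27. 109.  -1.  67. -77.]
7 rows
[[[-0.001, 0.028, 0.014, -0.011], [-0.001, 0.028, 0.014, -0.011], [-0.002, 0.028, 0.014, -0.011], [-0.002, 0.028, 0.014, -0.011], [-0.002, 0.028, 0.013, -0.011], [-0.003, 0.028, 0.013, -0.011], [-0.003, 0.027, 0.014, -0.011]]]
```

Request:
step_arm([
  [[-0.001,0.028,0.014,-0.011],[-0.001,0.028,0.014,-0.011],[-0.002,0.028,0.014,-0.011],[-0.002,0.028,0.014,-0.011],[-0.002,0.025,0.013,-0.011],[-0.002,0.018,0.01,-0.011]],
])

```text
clock: 10.4
eef_pos: [0.4702, -0.282, 0.1255]
tcp_rot: [178.8, -4.6, 6.9]
wrist_force: [-1.1, 1.1, 0.6]
opening: 0.0849
```

Request:
step_arm([
  [[0,0,0,0]],
])

```text
clock: 10.5
eef_pos: [0.4681, -0.2838, 0.1221]
tcp_rot: [179.0, -4.3, 6.7]
wrist_force: [-0.0, 0.1, 0.1]
opening: 0.0854
```

Request:
step_arm([
  [[0,0,0,0],[0,0,0,0]],
])

```text
clock: 10.7
eef_pos: [0.4674, -0.2821, 0.1202]
tcp_rot: [179.2, -4.2, 6.7]
wrist_force: [0.7, 0.3, -0.1]
opening: 0.0857
```

Request:
step_arm([
  [[0,0,0,0],[0,0,0,0]],
])

```text
clock: 10.9
eef_pos: [0.4681, -0.2804, 0.1206]
tcp_rot: [179.2, -4.2, 6.8]
wrist_force: [-0.2, -0.3, -0.9]
opening: 0.0855
```

Run:
```python
from plan import *
from station import viewer
import cv2
s,p,r=st(); print(p,r,np.round(s['qd'],1),np.round(s['joint_efforts'],1),np.round(s['joint_pos'],1))
prm=viewer.camera_params('wrist')
im=viewer.capture('wrist'); cv2.imwrite('pics/w9.png',im)
import pickle; pickle.dump(prm,open('w9.pkl','wb'))
plan([(.476,-.314,.12,7.7,.035)])
```

```text
[ 0.46805644 -0.28041504  0.12062901] [179.16826897  -4.19189064   6.82065956] [-0.5 -0.5 -0.4  0.  -0.1  0.  -0.1] [  0.2 -49.7  -2.2 -35.6  -0.1  -0.4  -0. ] [ 44.2  12.9 -19.  106.    3.1  57.8 -59. ]
t 10.95 pos [ 0.4681 -0.2804  0.1208] rot [179.16  -4.2    6.83] F [-0.2  0.5  0. ] open 0.0852 j [ 44.  13. -19. 106.   3.  58. -59.]
1 rows
[[[0.004, 0.034, 0.002, -0.015]]]
```

View pics/w9.png

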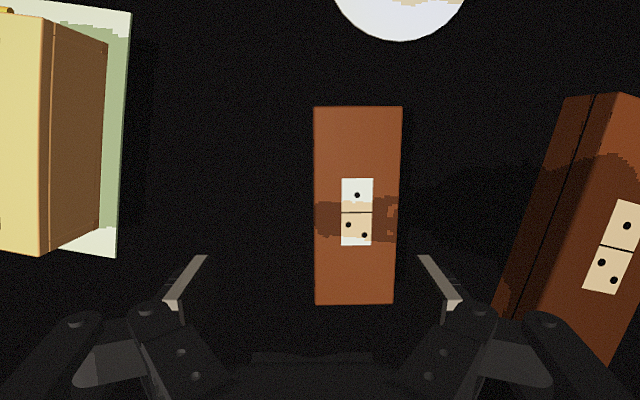

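Run:
```python
from plan import *
b=bp(-.11,-.01)
plan([(.40,-.05,.06,-3.7,.045),(b[0],b[1],.035,-3.7,.03)])
# domino pose from wrist picture
from h import *
import pickle
p=pickle.load(open('w9.pkl','rb'))
c=unproj(p,[(313.5,107),(402,106.5),(393.5,303),(315.5,304)],.038); print(c.round(4)); print(c.mean(0),np.degrees(np.arctan2(*( (c[0]+c[1]-c[2]-c[3])[[1,0]]))),np.linalg.norm(c[0]-c[1]),np.linalg.norm(c[1]-c[2]))
im=cv2.imread('pics/w9.png'); g=cv2.inRange(cv2.cvtColor(im,cv2.COLOR_BGR2HSV),(0,80,35),(18,255,255)); n,l,s,ct=cv2.connectedComponentsWithStats(g); 
k=l[150,350]; m=(l==k); ys,xs=np.nonzero(m); print(s[k])
hull=cv2.convexHull(np.c_[xs,ys].astype(np.int32)); mm=np.zeros((400,640),np.uint8); cv2.fillConvexPoly(mm,hull,1)
print(np.round(fit([(p,mm)],.476,-.313,.13,.15,.062,0,.038),4))
```

```text
t 10.95 pos [ 0.4681 -0.2804  0.1208] rot [179.16  -4.2    6.83] F [-0.2  0.5  0. ] open 0.0852 j [ 44.  13. -19. 106.   3.  58. -59.]
9 rows
[[[-0.007, -0.04, 0.009, 0.031], [-0.009, -0.039, 0.009, 0.031], [-0.01, -0.039, 0.009, 0.031], [-0.011, -0.039, 0.009, 0.031], [-0.012, -0.038, 0.008, 0.031], [-0.014, -0.039, 0.009, 0.031], [-0.003, -0.019, 0.008, -0.001], [-0.002, -0.02, 0.008, -0.001], [-0.003, -0.019, 0.008, -0.001]]]
[[ 0.5432 -0.2744  0.038 ]
 [ 0.551  -0.3344  0.038 ]
 [ 0.4045 -0.3539  0.038 ]
 [ 0.3973 -0.2934  0.038 ]]
[ 0.47402381 -0.3140106   0.038     ] 7.488618915033627 0.060478029667298185 0.14772454911290836
[  312   105    91   201 14885]
[ 0.4742 -0.3136  0.1256  0.0094]
```

Request:
step_arm([
  [[-0.007,-0.04,0.009,0.031],[-0.009,-0.039,0.009,0.031],[-0.01,-0.039,0.009,0.031],[-0.011,-0.039,0.009,0.031],[-0.012,-0.038,0.008,0.031],[-0.014,-0.039,0.009,0.031],[-0.003,-0.019,0.008,0],[-0.002,-0.01,0.008,0],[0,0,0,0]],
])

```text
clock: 11.85
eef_pos: [0.3985, -0.0104, 0.0455]
tcp_rot: [179.6, -5.0, -4.1]
wrist_force: [-0.6, -0.4, 0.1]
opening: 0.0852
```

Run:
```python
from plan import *
b=bp(-.11,-.01)
plan([(b[0],b[1],.035,-3.7,.03)])
```

```text
t 11.85 pos [ 0.3985 -0.0104  0.0455] rot [179.59  -4.97  -4.06] F [-0.6 -0.4  0.1] open 0.0852 j [  28.    1.  -34.  130.    3.   45. -102.]
1 rows
[[[-0.003, -0.019, 0.01, -0.006]]]
```

Request:
step_arm([
  [[0.012,0.0,0.006,-0.005],[0.012,0,0.003,0],[0.005,0,0,0],[0.005,0,0,0],[0.005,0,0,0]],
])

```text
clock: 12.35
eef_pos: [0.4221, -0.0135, 0.0364]
tcp_rot: [179.2, -2.9, -3.4]
wrist_force: [-24.9, 5.3, 18.5]
opening: 0.0855
```

Request:
step_arm([
  [[0.005,0.0,-0.001,0],[0.005,0,-0.001,0],[0.005,0,-0.001,0],[0.005,0,-0.001,0]],
])

```text
clock: 12.75
eef_pos: [0.4211, -0.0137, 0.0366]
tcp_rot: [179.0, -0.2, -3.3]
wrist_force: [-24.4, 4.6, 14.9]
opening: 0.0853
```

Request:
step_arm([
  [[-0.01,0.0,0.0,0],[-0.015,0.02,-0.02,0],[0,0.03,-0.03,0]],
])

```text
clock: 13.05
eef_pos: [0.3896, -0.0601, 0.0865]
tcp_rot: [179.2, 0.2, -3.0]
wrist_force: [0.9, -1.6, 0.7]
opening: 0.0853
```

Run:
```python
from plan import *
plan([(.44,-.26,.105,7.5,.045),(.4745,-.3137,.08,7.5,.03),(.4745,-.3137,.08,7.5,.03)])
```

```text
t 13.05 pos [ 0.3896 -0.0601  0.0865] rot [179.18   0.18  -3.03] F [ 0.9 -1.6  0.7] open 0.0853 j [ 32.  -0. -31. 125.   1.  56. -92.]
9 rows
[[[0.012, 0.039, -0.003, -0.037], [0.011, 0.04, -0.003, -0.037], [0.009, 0.04, -0.003, -0.037], [0.008, 0.041, -0.003, -0.037], [0.006, 0.041, -0.004, -0.037], [0.009, 0.019, 0.009, 0.0], [0.009, 0.019, 0.008, 0.0], [0.009, 0.019, 0.009, 0.0], [0.0, 0.0, 0.0, 0.001]]]
```

Request:
step_arm([
  [[0.012,0.039,-0.006,-0.037],[0.011,0.04,-0.006,-0.037],[0.009,0.04,-0.003,-0.037],[0.008,0.04,-0.003,-0.037],[0.006,0.038,-0.002,-0.037],[0.009,0.019,0.0,0.0],[0.009,0.015,0.0,0.0],[0.006,0.005,0.0,0.0],[0.0,0.0,0.0,0]],
])

```text
clock: 13.95
eef_pos: [0.4702, -0.3133, 0.1231]
tcp_rot: [178.4, -0.5, 7.5]
wrist_force: [1.2, 0.3, -0.5]
opening: 0.0854
```

Run:
```python
from plan import *
plan([(.4745,-.3137,.06,7.5,.03),(.4745,-.3137,.01,7.5,.03)])
```

```text
t 13.95 pos [ 0.4702 -0.3133  0.1231] rot [178.42  -0.51   7.48] F [ 1.2  0.3 -0.5] open 0.0854 j [ 44.  17. -18. 101.   7.  62. -59.]
5 rows
[[[0.001, 0.0, 0.021, 0.0], [0.001, 0.0, 0.021, 0.0], [0.002, -0.001, 0.021, 0.0], [0.0, -0.001, 0.025, 0.0], [-0.001, 0.0, 0.025, 0.0]]]
```

Request:
step_arm([
  [[0.001,0.0,0.028,0.0],[0.001,0.0,0.028,0.0],[0.001,-0.001,0.026,0.0],[0.001,-0.001,0.018,0.0],[0,0.0,0.008,0.0],[0,0,0,0]],
])

```text
clock: 14.55
eef_pos: [0.4749, -0.3098, 0.0147]
tcp_rot: [178.4, -0.7, 7.7]
wrist_force: [-0.3, 0.4, 0.1]
opening: 0.0852
```

Run:
```python
from plan import *
from station import viewer
import cv2
im=viewer.capture('wrist'); cv2.imwrite('pics/w10.png',im)
plan([(.4745,-.3137,.008,7.5,.03)])
```

```text
t 14.6 pos [ 0.4753 -0.31    0.0154] rot [178.32  -0.72   7.73] F [-0.3 -0.8 -0. ] open 0.0853 j [ 42.  24. -17. 105.  10.  50. -62.]
1 rows
[[[-0.001, 0.003, 0.007, 0.004]]]
```

View pics/w10.png

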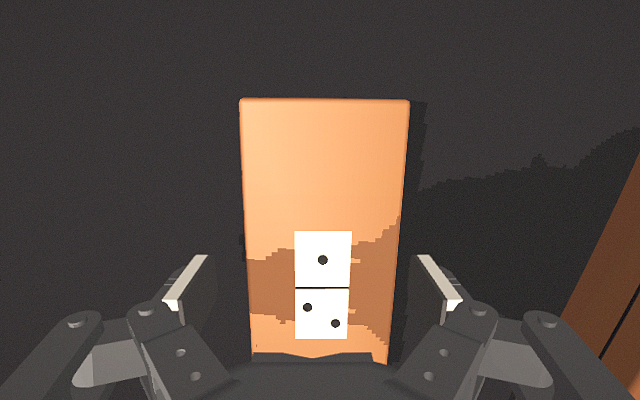

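Request:
step_arm([
  [[0,0.003,0.006,0.0],[0,0,0,0],[0,0,0,0],[0,0,0,0],[0,0,0,0]],
], gripper=1)

```text
clock: 15.1
eef_pos: [0.4768, -0.3144, 0.0124]
tcp_rot: [178.2, -0.9, 7.7]
wrist_force: [0.7, -0.4, -2.9]
opening: 0.061
```

Run:
```python
from plan import *
plan([])
```

```text
t 15.1 pos [ 0.4768 -0.3144  0.0124] rot [178.15  -0.88   7.71] F [ 0.7 -0.4 -2.9] open 0.061 j [ 43.  25. -17. 105.  11.  50. -62.]
0 rows
```

Run:
```python
from plan import *
plan([(.478,-.30,.13,10,.045),(.506,.0115,.14,86.3,.03)])
```

```text
t 15.1 pos [ 0.4768 -0.3144  0.0124] rot [178.15  -0.88   7.71] F [ 0.7 -0.4 -2.9] open 0.061 j [ 43.  25. -17. 105.  11.  50. -62.]
14 rows
[[[0.002, -0.003, -0.039, -0.013], [0.002, -0.004, -0.039, -0.013], [0.001, -0.003, -0.04, -0.013], [0.007, -0.027, -0.002, -0.121], [0.011, -0.026, -0.002, -0.121], [0.014, -0.025, -0.001, -0.121], [0.017, -0.023, -0.001, -0.121], [0.019, -0.021, -0.001, -0.121], [0.022, -0.018, -0.001, -0.121], [0.024, -0.016, -0.001, -0.121]]]
[[[0.025, -0.013, -0.001, -0.121], [0.027, -0.009, -0.001, -0.121], [0.028, -0.006, -0.001, -0.121], [0.029, -0.003, -0.001, -0.121]]]
```

Request:
step_arm([
  [[0.002,-0.003,-0.039,-0.013],[0.002,-0.004,-0.039,-0.013],[0.001,-0.003,-0.04,-0.013],[0.007,-0.027,-0.002,-0.121],[0.011,-0.026,-0.002,-0.121],[0.014,-0.025,-0.001,-0.121],[0.017,-0.023,-0.001,-0.121],[0.019,-0.021,-0.001,-0.121],[0.022,-0.018,-0.001,-0.121],[0.024,-0.016,-0.001,-0.121]],
])

```text
clock: 16.1
eef_pos: [0.4925, -0.0987, 0.138]
tcp_rot: [178.2, 1.0, 59.8]
wrist_force: [0.9, 0.4, -2.2]
opening: 0.0608
```

Run:
```python
from plan import *
plan([(.507,.0115,.13,86.3,.03)])
```

```text
t 16.1 pos [ 0.4925 -0.0987  0.138 ] rot [178.2    1.03  59.84] F [ 0.9  0.4 -2.2] open 0.0608 j [ 36.  10. -33. 108.   8.  63. -31.]
4 rows
[[[0.026, -0.011, 0.001, -0.115], [0.027, -0.008, 0.001, -0.115], [0.027, -0.004, 0.002, -0.115], [0.028, -0.002, 0.001, -0.115]]]
```

Request:
step_arm([
  [[0.026,-0.011,0.001,-0.115],[0.027,-0.008,0.001,-0.115],[0.025,-0.004,0.002,-0.115],[0.015,-0.001,0.002,-0.07],[0.004,0,0.002,-0.02],[0,0,0,0]],
])

```text
clock: 16.7
eef_pos: [0.5039, 0.0093, 0.1271]
tcp_rot: [178.8, 1.7, 86.3]
wrist_force: [-0.4, -1.0, -2.9]
opening: 0.0611
```

Run:
```python
from plan import *
from station import viewer
import cv2
plan([(.508,.0135,.088,86.3,.03)])
p=viewer.camera_params('wrist'); im=viewer.capture('wrist'); cv2.imwrite('pics/w11.png',im)
from h import proj
for u,v in((-.075,-.12),(-.075,.12),(.075,-.12),(.075,.12)):
    b=bp(u,v); print(u,v,proj(p,[b[0],b[1],.070]).round(0))
s,pp,r=st()
M=Ro.from_euler('xyz',r,degrees=True).as_matrix()
for a in (-.075,.075):
  for b in(-.031,.031):
    print(a,b,proj(p,pp+M@np.array([a-.002,b,.0124-.038])).round(0))
```

```text
t 16.7 pos [0.5039 0.0093 0.1271] rot [178.79   1.71  86.32] F [-0.4 -1.  -2.9] open 0.0611 j [ 29.  12. -40. 108.  11.  62. -19.]
2 rows
[[[0.003, 0.002, 0.02, 0.0], [0.003, 0.001, 0.019, 0.0]]]
-0.075 -0.12 [[218. 360.]]
-0.075 0.12 [[179.   4.]]
0.075 -0.12 [[413. 357.]]
0.075 0.12 [[454.   6.]]
-0.075 -0.031 [[249. 426.]]
-0.075 0.031 [[377. 426.]]
0.075 -0.031 [[223. 100.]]
0.075 0.031 [[404. 100.]]
```

View pics/w11.png

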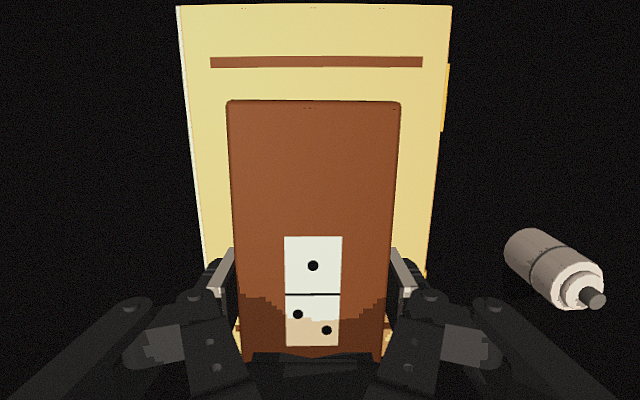

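Request:
step_arm([
  [[0.002,0.002,0.015,0.0],[0.002,0.002,0.014,0.0],[0.0,0,0.006,0.0],[0,0,0,0]],
])

```text
clock: 17.15
eef_pos: [0.5088, 0.008, 0.0883]
tcp_rot: [178.8, 1.8, 85.8]
wrist_force: [0.6, -0.4, -2.3]
opening: 0.0609
```

Run:
```python
from plan import *
plan([(.508,.0135,.083,86.3,.03)])
```

```text
t 17.15 pos [0.5088 0.008  0.0883] rot [178.84   1.79  85.76] F [ 0.6 -0.4 -2.3] open 0.0609 j [ 28.  16. -39. 110.  14.  58. -22.]
1 rows
[[[0.006, -0.001, 0.005, -0.01]]]
```

Request:
step_arm([
  [[0.005,-0.001,0.001,-0.01],[0.003,0.0,0.001,0.0],[0,0,0,0]],
])

```text
clock: 17.45
eef_pos: [0.5084, 0.0164, 0.0858]
tcp_rot: [178.9, 1.8, 86.3]
wrist_force: [-0.1, -0.4, -3.3]
opening: 0.0608
```

Request:
step_arm([
  [[-0.002,0,0.001,0.0],[-0.001,0.0,0.001,0.0],[0,0,0.001,0]],
])

```text
clock: 17.75
eef_pos: [0.5088, 0.0133, 0.0837]
tcp_rot: [178.8, 1.8, 86.4]
wrist_force: [-2.8, -1.1, 3.7]
opening: 0.0613
```

Request:
step_arm([
  [[0,0,0.002,0.0]],
])

```text
clock: 17.85
eef_pos: [0.5089, 0.0127, 0.0823]
tcp_rot: [178.8, 1.9, 86.3]
wrist_force: [-2.1, -5.8, 8.5]
opening: 0.0611
```

Request:
step_arm([
  [[0,0,0,0],[0,0,0,0],[0,0,0,0]],
], gripper=-1)

```text
clock: 18.15
eef_pos: [0.5097, 0.0124, 0.0828]
tcp_rot: [178.7, 1.9, 86.3]
wrist_force: [-0.3, -0.3, -0.0]
opening: 0.0853
```

Run:
```python
from plan import *
from station import viewer
import cv2
plan([])
p=viewer.camera_params('wrist'); im=viewer.capture('wrist'); cv2.imwrite('pics/w12.png',im)
```

```text
t 18.15 pos [0.5097 0.0124 0.0828] rot [178.67   1.85  86.29] F [-0.3 -0.3 -0. ] open 0.0853 j [ 27.  16. -39. 110.  15.  57. -22.]
0 rows
```

View pics/w12.png

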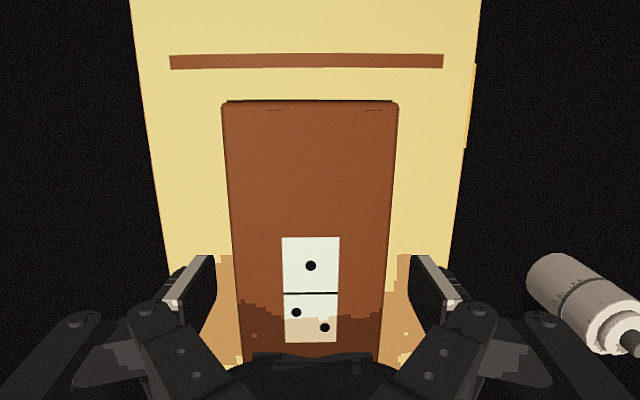

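Run:
```python
from plan import *
plan([(.51,.013,.165,86.3,.045),(.585,.25,.17,5.7,.045)])
```

```text
t 18.2 pos [0.5097 0.0125 0.0829] rot [178.67   1.85  86.29] F [-0.1 -0.3  0.6] open 0.0855 j [ 27.  16. -39. 110.  15.  57. -22.]
12 rows
[[[-0.001, 0.001, -0.041, 0.0], [-0.001, 0.001, -0.041, 0.0], [0.024, 0.006, -0.001, 0.141], [0.025, 0.003, -0.001, 0.141], [0.025, -0.001, -0.001, 0.141], [0.024, -0.004, -0.002, 0.141], [0.024, -0.008, -0.001, 0.141], [0.022, -0.011, -0.002, 0.141], [0.02, -0.014, -0.002, 0.141], [0.018, -0.017, -0.001, 0.141]]]
[[[0.016, -0.019, -0.001, 0.141], [0.012, -0.022, -0.002, 0.141]]]
```

Request:
step_arm([
  [[-0.001,0.0,-0.035,0.0],[-0.001,0.001,-0.041,0.0],[0.024,0.006,-0.001,0.141],[0.025,0.003,-0.001,0.141],[0.025,-0.001,-0.001,0.141],[0.024,-0.004,-0.002,0.141],[0.024,-0.008,-0.001,0.141],[0.022,-0.011,-0.002,0.141],[0.02,-0.014,-0.002,0.141],[0.018,-0.017,-0.001,0.141]],
])

```text
clock: 19.2
eef_pos: [0.5751, 0.2037, 0.1686]
tcp_rot: [177.7, -0.6, 19.0]
wrist_force: [1.4, 0.2, 0.8]
opening: 0.0855
```

Run:
```python
from plan import *
plan([(.585,.26,.15,5.7,.045)])
```

```text
t 19.2 pos [0.5751 0.2037 0.1686] rot [177.68  -0.58  19.  ] F [1.4 0.2 0.8] open 0.0855 j [   2.   23.  -35.   90.   16.   72. -106.]
2 rows
[[[0.014, -0.025, 0.008, 0.116], [0.011, -0.027, 0.009, 0.116]]]
```

Request:
step_arm([
  [[0.01,-0.025,0.008,0.116],[0.006,-0.02,0.009,0.1],[0,0,0,0],[0,0,0,0]],
])

```text
clock: 19.6
eef_pos: [0.5786, 0.257, 0.1491]
tcp_rot: [178.0, -1.1, 6.2]
wrist_force: [1.1, -0.6, -0.4]
opening: 0.0853
```

```bash
cat >> h.py <<'E'
def wristfit(viewer,name,lo,hi,x,y,yaw,L,W,z0,z1,cam='wrist'):
    p=viewer.camera_params(cam); im=viewer.capture(cam); cv2.imwrite(f'pics/{name}.png',im)
    g=cv2.inRange(cv2.cvtColor(im,cv2.COLOR_BGR2HSV),lo,hi)
    n,l,s,ct=cv2.connectedComponentsWithStats(g)
    u=proj(p,[x,y,z1])[0]
    d=np.hypot(*(ct-u).T); d[0]=1e9; d[s[:,4]<100]=1e9
    k=d.argmin(); m=l==k
    ys,xs=np.nonzero(m); mm=np.zeros(g.shape,np.uint8); cv2.fillConvexPoly(mm,cv2.convexHull(np.c_[xs,ys].astype(np.int32)),1)
    v=fit([(p,mm)],x,y,yaw,L,W,z0,z1); print('comp',s[k],'fit',np.round(v,4)); return v,p,im
E
python3 - <<'E'
from plan import *
from h import *
from station import viewer
s=st()
wristfit(viewer,'w13',(95,60,30),(125,255,255),.601,.279,.1,.11,.058,0,.034)
import cv2
im=viewer.capture('top'); cv2.imwrite('pics/t13.png',cv2.resize(im[130:250,220:400],None,fx=4,fy=4))
plan([])
E
```

```text
comp [ 241   96   77  138 8572] fit [0.6    0.2803 0.1025 0.0181]
t 19.7 pos [0.5786 0.2564 0.1494] rot [178.    -1.11   6.11] F [ 0.7 -0.2  0.5] open 0.0856 j [  -4.   26.  -33.   87.   17.   71. -124.]
0 rows
```

View pics/w13.png

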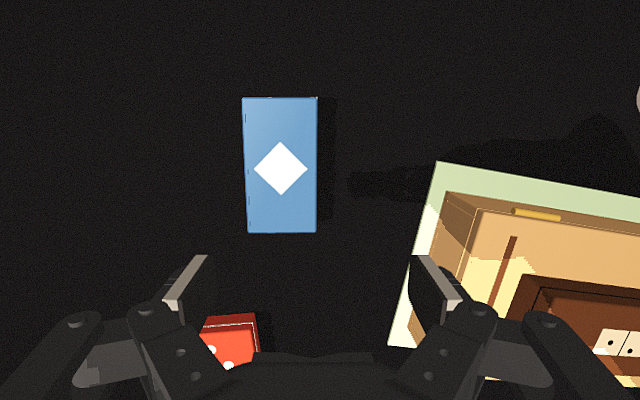

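View pics/t13.png

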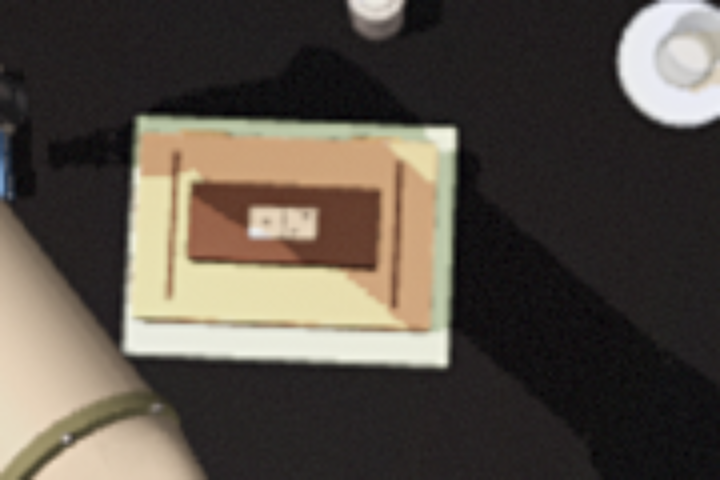

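Run:
```python
from plan import *
from h import *
from station import viewer
T=viewer.camera_params('top')
z=lambda q:(220+q[0]/4-.4,130+q[1]/4-.4)
d=unproj(T,[z(q) for q in((190,183),(380,187),(377,268),(188,261))],.108)
l=unproj(T,[z(q) for q in((141,133),(437,141),(431,329),(133,319))],.07)
for n,a in(('dom',d),('lid',l)):
    y=(a[0]+a[3]-a[1]-a[2]); print(n,a.round(4).tolist(),a.mean(0).round(4),np.degrees(np.arctan2(-y[0],y[1])),np.linalg.norm(y)/2)
e=d.mean(0)-l.mean(0); print(e[:2]@ex,e[:2]@ey)
plan([(.600,.280,.06,5.9,.03),(.6,.28,.014,5.9,.03)])
```

```text
dom [[0.5413, 0.0815, 0.108], [0.5351, -0.0666, 0.108], [0.4717, -0.063, 0.108], [0.4801, 0.0835, 0.108]] [0.5071 0.0089 0.108 ] -2.847099762246829 0.147492081440071
lid [[0.5894, 0.126, 0.07], [0.5779, -0.1129, 0.07], [0.4262, -0.1047, 0.07], [0.4389, 0.1328, 0.07]] [0.5081 0.0103 0.07  ] -2.9181143161419048 0.23853205702109356
-0.0009244390686564373 -0.0014976499035339232
t 19.7 pos [0.5786 0.2564 0.1494] rot [178.    -1.11   6.11] F [ 0.7 -0.2  0.5] open 0.0856 j [  -4.   26.  -33.   87.   17.   71. -124.]
6 rows
[[[0.006, -0.006, 0.022, 0.001], [0.005, -0.006, 0.022, 0.001], [0.005, -0.006, 0.023, 0.001], [0.006, -0.006, 0.022, 0.001], [0.0, -0.001, 0.023, 0.0], [-0.001, -0.001, 0.023, 0.0]]]
```

Request:
step_arm([
  [[0.006,-0.007,0.022,0.001],[0.006,-0.007,0.024,0.001],[0.005,-0.006,0.024,0.001],[0.005,-0.006,0.024,0.001],[0,0,0.01,0],[0,0,0,0]],
])

```text
clock: 20.3
eef_pos: [0.6058, 0.2739, 0.0461]
tcp_rot: [177.9, -1.5, 5.7]
wrist_force: [0.6, 0.2, 0.4]
opening: 0.0852
```

Run:
```python
from plan import *
plan([(.600,.280,.014,5.9,.03)])
```

```text
t 20.3 pos [0.6058 0.2739 0.0461] rot [177.89  -1.52   5.7 ] F [0.6 0.2 0.4] open 0.0852 j [  -8.   36.  -30.   87.   22.   62. -128.]
2 rows
[[[-0.003, -0.004, 0.016, -0.002], [-0.003, -0.004, 0.016, -0.002]]]
```

Request:
step_arm([
  [[-0.003,-0.004,0.015,-0.002],[-0.003,-0.003,0.013,-0.002],[0,-0.001,0.003,0],[0,0,0,0]],
])

```text
clock: 20.7
eef_pos: [0.6008, 0.2796, 0.0154]
tcp_rot: [177.9, -1.7, 5.9]
wrist_force: [0.5, 0.1, 0.4]
opening: 0.0856
```

Request:
step_arm([
  [[0,0,0.003,0],[0,0,0,0],[0,0,0,0],[0,0,0,0],[0,0,0,0]],
], gripper=1)

```text
clock: 21.2
eef_pos: [0.6017, 0.28, 0.0139]
tcp_rot: [178.0, -1.8, 5.9]
wrist_force: [0.5, -0.4, -1.7]
opening: 0.0566
```

Run:
```python
from plan import *
plan([(.585,.26,.17,8,.045),(.507,.010,.175,86.3,.03)])
```

```text
t 21.2 pos [0.6017 0.28   0.0139] rot [177.95  -1.84   5.9 ] F [ 0.5 -0.4 -1.7] open 0.0566 j [  -9.   37.  -30.   89.   24.   59. -129.]
14 rows
[[[-0.003, 0.006, -0.039, -0.009], [-0.004, 0.006, -0.039, -0.009], [-0.003, 0.006, -0.039, -0.009], [-0.004, 0.005, -0.039, -0.009], [-0.011, 0.024, 0.0, -0.137], [-0.014, 0.022, 0.0, -0.137], [-0.017, 0.02, 0.0, -0.137], [-0.02, 0.017, -0.001, -0.137], [-0.022, 0.014, -0.001, -0.137], [-0.024, 0.011, -0.001, -0.137]]]
[[[-0.025, 0.008, -0.001, -0.137], [-0.026, 0.005, -0.001, -0.137], [-0.026, 0.001, -0.001, -0.137], [-0.026, -0.002, -0.001, -0.137]]]
```

Request:
step_arm([
  [[-0.003,0.003,-0.039,-0.009],[-0.004,0.006,-0.039,-0.009],[-0.003,0.006,-0.039,-0.009],[-0.004,0.005,-0.039,-0.009],[-0.011,0.024,0.0,-0.137],[-0.014,0.022,0.0,-0.137],[-0.017,0.02,0.0,-0.137],[-0.02,0.017,-0.001,-0.137],[-0.022,0.014,-0.001,-0.137],[-0.024,0.011,-0.001,-0.137]],
])

```text
clock: 22.2
eef_pos: [0.5353, 0.111, 0.1813]
tcp_rot: [177.4, 0.5, 57.2]
wrist_force: [-0.2, -0.2, -1.4]
opening: 0.0568
```

Run:
```python
from plan import *
plan([(.507,.012,.165,86.7,.03)])
```

```text
t 22.2 pos [0.5353 0.111  0.1813] rot [177.38   0.52  57.18] F [-0.2 -0.2 -1.4] open 0.0568 j [ 18.  14. -41.  99.  12.  69. -59.]
4 rows
[[[-0.025, 0.007, 0.005, -0.129], [-0.025, 0.004, 0.004, -0.129], [-0.026, 0.001, 0.004, -0.129], [-0.025, -0.002, 0.005, -0.129]]]
```

Request:
step_arm([
  [[-0.025,0.007,0.005,-0.129],[-0.025,0.004,0.004,-0.129],[-0.022,0.001,0.004,-0.129],[-0.012,-0.002,0.003,-0.09],[-0.002,0,0.0,-0.03],[0,0,0,0]],
])

```text
clock: 22.8
eef_pos: [0.5085, 0.0178, 0.1669]
tcp_rot: [178.0, 2.0, 87.4]
wrist_force: [-0.3, 0.3, -0.6]
opening: 0.0563
```

Run:
```python
from plan import *
from station import viewer
import cv2
plan([(.5085,.0122,.128,86.7,.02)])
p=viewer.camera_params('wrist'); im=viewer.capture('wrist'); cv2.imwrite('pics/w14.png',im)
from h import proj
for u,v in((-.031,.075),(.031,.075),(-.031,-.075),(.031,-.075)):
    b=np.array([.5085,.0105])+u*ex+v*ey; print(u,v,proj(p,[b[0],b[1],.108]).round(0))
s,pp,r=st()
M=Ro.from_euler('xyz',r,degrees=True).as_matrix()
for b in(-.029,.029): print(b,proj(p,pp+M@np.array([.055-.0017,b,.0139-.034])).round(0))
```

```text
t 22.8 pos [0.5085 0.0178 0.1669] rot [178.     1.99  87.36] F [-0.3  0.3 -0.6] open 0.0563 j [ 30.  10. -42. 106.  10.  66. -18.]
2 rows
[[[-0.002, -0.001, 0.02, 0.006], [-0.002, 0.0, 0.019, 0.006]]]
-0.031 0.075 [[259. 105.]]
0.031 0.075 [[364. 107.]]
-0.031 -0.075 [[266. 320.]]
0.031 -0.075 [[350. 319.]]
-0.029 [[235. 153.]]
0.029 [[390. 153.]]
```

View pics/w14.png

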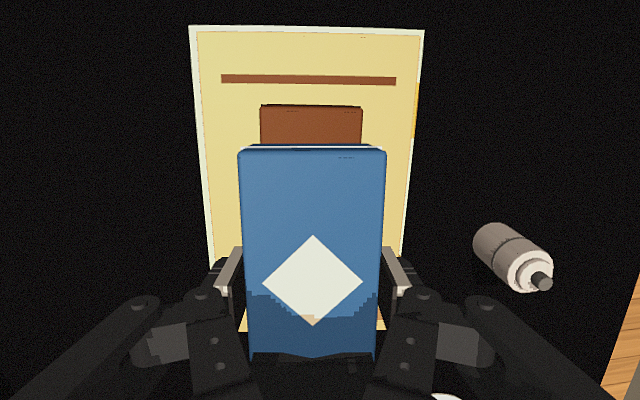

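Request:
step_arm([
  [[-0.001,0,0.014,0.008],[-0.001,0.0,0.014,0.004],[0,0,0.006,0],[0,0,0,0]],
])

```text
clock: 23.25
eef_pos: [0.5093, 0.0161, 0.1292]
tcp_rot: [178.0, 1.9, 86.5]
wrist_force: [0.7, 0.5, -0.9]
opening: 0.0565
```

Run:
```python
from plan import *
plan([(.5085,.0122,.123,86.5,.02)])
```

```text
t 23.25 pos [0.5093 0.0161 0.1292] rot [178.03   1.92  86.54] F [ 0.7  0.5 -0.9] open 0.0565 j [ 29.  12. -41. 108.  12.  62. -20.]
1 rows
[[[-0.004, -0.001, 0.006, 0.001]]]
```

Request:
step_arm([
  [[-0.003,-0.001,0.003,0.0],[-0.001,0,0.001,0],[0,0,0,0]],
])

```text
clock: 23.55
eef_pos: [0.5081, 0.0124, 0.1249]
tcp_rot: [178.1, 1.9, 86.6]
wrist_force: [0.5, 0.6, -0.3]
opening: 0.0567
```

Request:
step_arm([
  [[0,0,0.001,0.0],[0,0,0.001,0],[0,0,0.001,0]],
])

```text
clock: 23.85
eef_pos: [0.5083, 0.0118, 0.1236]
tcp_rot: [178.0, 2.0, 86.6]
wrist_force: [-7.0, -1.9, 11.3]
opening: 0.0564
```

Request:
step_arm([
  [[0,0,0,0],[0,0,0,0],[0,0,0,0]],
], gripper=-1)

```text
clock: 24.15
eef_pos: [0.5093, 0.0119, 0.1245]
tcp_rot: [177.9, 2.0, 86.5]
wrist_force: [0.8, 0.2, 0.3]
opening: 0.0854
```

Run:
```python
from plan import *
from h import proj
from station import viewer
import cv2
p=viewer.camera_params('wrist'); im=viewer.capture('wrist'); cv2.imwrite('pics/w15.png',im)
for v in (.055,-.055):
  for u in (-.029,.029):
    b=np.array([.5085,.0105])+u*ex+v*ey; print('cards',u,v,proj(p,[b[0],b[1],.142]).round(0))
for u in (-.031,.031):
    b=np.array([.5085,.0105])+u*ex+.075*ey; print('dom',u,proj(p,[b[0],b[1],.108]).round(0))
plan([])
```

```text
cards -0.029 0.055 [[236. 155.]]
cards 0.029 0.055 [[390. 154.]]
cards -0.029 -0.055 [[253. 379.]]
cards 0.029 -0.055 [[371. 376.]]
dom -0.031 [[243.  97.]]
dom 0.031 [[378.  98.]]
t 24.2 pos [0.5093 0.0119 0.1245] rot [177.89   1.97  86.55] F [ 0.4 -0.8 -0.2] open 0.0852 j [ 29.  12. -41. 108.  12.  61. -20.]
0 rows
```

View pics/w15.png

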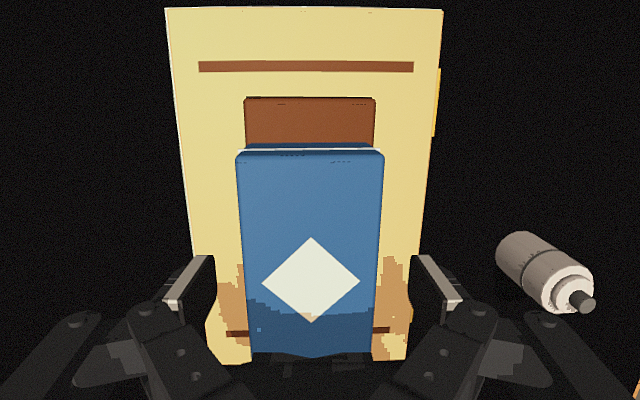

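Run:
```python
from plan import *
plan([(.509,.012,.20,86.5,.04),(.415,.30,.15,189.3,.045)])
```

```text
t 24.2 pos [0.5093 0.0119 0.1245] rot [177.89   1.97  86.55] F [ 0.4 -0.8 -0.2] open 0.0852 j [ 29.  12. -41. 108.  12.  61. -20.]
15 rows
[[[-0.001, 0.001, -0.038, 0.0], [-0.002, 0.002, -0.037, 0.0], [0.022, -0.009, 0.003, -0.138], [0.023, -0.006, 0.003, -0.138], [0.023, -0.002, 0.003, -0.138], [0.023, 0.001, 0.003, -0.138], [0.023, 0.004, 0.003, -0.138], [0.022, 0.007, 0.003, -0.138], [0.021, 0.01, 0.003, -0.138], [0.02, 0.013, 0.004, -0.138]]]
[[[0.018, 0.015, 0.004, -0.138], [0.015, 0.018, 0.004, -0.138], [0.013, 0.02, 0.004, -0.138], [0.01, 0.021, 0.004, -0.138], [0.007, 0.022, 0.005, -0.138]]]
```

Request:
step_arm([
  [[0,0.0,-0.035,0.0],[-0.001,0.001,-0.037,0.0],[0.022,-0.009,0.003,-0.138],[0.023,-0.006,0.003,-0.138],[0.023,-0.002,0.003,-0.138],[0.023,0.001,0.003,-0.138],[0.023,0.004,0.003,-0.138],[0.022,0.007,0.003,-0.138],[0.021,0.01,0.003,-0.138],[0.02,0.013,0.004,-0.138]],
])

```text
clock: 25.2
eef_pos: [0.4473, 0.1924, 0.1658]
tcp_rot: [-179.2, 3.0, 151.8]
wrist_force: [-0.3, 0.1, 0.2]
opening: 0.0855
```

Run:
```python
from plan import *
plan([(.42,.295,.14,189.3,.045)])
```

```text
t 25.2 pos [0.4473 0.1924 0.1658] rot [-179.21    2.96  151.81] F [-0.3  0.1  0.2] open 0.0855 j [ 21.   9. -55. 108.  12.  67.  24.]
5 rows
[[[0.015, 0.016, 0.004, -0.131], [0.013, 0.017, 0.004, -0.131], [0.01, 0.019, 0.005, -0.131], [0.008, 0.02, 0.004, -0.131], [0.005, 0.02, 0.005, -0.131]]]
```

Request:
step_arm([
  [[0.015,0.016,0.003,-0.131],[0.013,0.017,0.003,-0.131],[0.01,0.019,0.003,-0.131],[0.007,0.018,0.002,-0.131],[0.002,0.012,0.0,-0.11],[0,0,0,0],[0,0,0,0]],
])

```text
clock: 25.9
eef_pos: [0.4193, 0.2913, 0.1497]
tcp_rot: [-177.7, 1.9, -170.0]
wrist_force: [0.9, -0.6, -0.0]
opening: 0.0855
```

Run:
```python
from plan import *
from h import *
from station import viewer
v,p,im=wristfit(viewer,'w16',(0,110,60),(8,255,255),.4036,.3138,.16,.076,.054,0,.030)
plan([])
```

```text
comp [ 318  123   69   96 5851] fit [0.4016 0.3152 0.1926 0.0192]
t 25.95 pos [0.4194 0.2912 0.1497] rot [-177.66    1.91 -170.04] F [-0.7  0.2  0.3] open 0.0858 j [ 13.  18. -62. 105.  20.  68.  44.]
0 rows
```

View pics/w16.png

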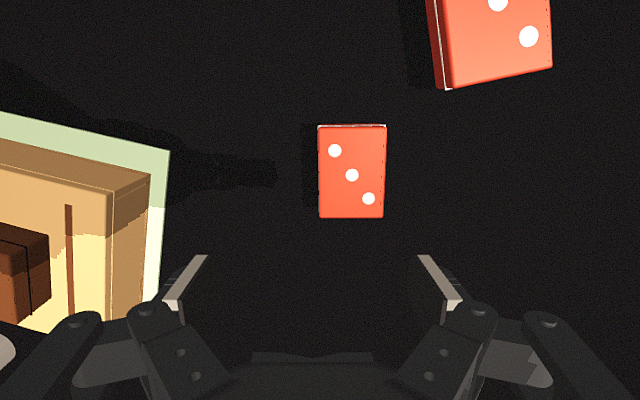

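Run:
```python
from plan import *
plan([(.402,.315,.06,190.6,.03),(.402,.315,.025,190.6,.02)])
```

```text
t 25.95 pos [0.4194 0.2912 0.1497] rot [-177.66    1.91 -170.04] F [-0.7  0.2  0.3] open 0.0858 j [ 13.  18. -62. 105.  20.  68.  44.]
6 rows
[[[0.004, 0.008, 0.022, -0.003], [0.004, 0.007, 0.022, -0.003], [0.004, 0.008, 0.022, -0.003], [0.004, 0.007, 0.022, -0.003], [0.001, 0.001, 0.018, 0.0], [0.0, 0.001, 0.017, 0.0]]]
```

Request:
step_arm([
  [[0.004,0.008,0.022,-0.003],[0.004,0.007,0.023,-0.003],[0.004,0.008,0.023,-0.003],[0.004,0.006,0.02,-0.003],[0,0,0.008,0.0],[0.0,0.0,0,0.0]],
])

```text
clock: 26.55
eef_pos: [0.4072, 0.3085, 0.0502]
tcp_rot: [-177.5, 2.2, -170.7]
wrist_force: [-0.1, 0.1, 0.4]
opening: 0.0853
```

Run:
```python
from plan import *
plan([(.402,.315,.014,190.6,.02)])
```

```text
t 26.55 pos [0.4072 0.3085 0.0502] rot [-177.49    2.18 -170.7 ] F [-0.1  0.1  0.4] open 0.0853 j [  4.  26. -57. 110.  29.  59.  33.]
2 rows
[[[0.003, 0.004, 0.018, -0.011], [0.002, 0.005, 0.018, -0.011]]]
```

Request:
step_arm([
  [[0.003,0.004,0.016,-0.011],[0.002,0.004,0.013,-0.008],[0,0,0.002,0],[0,0,0,0]],
])

```text
clock: 26.95
eef_pos: [0.4043, 0.3141, 0.0183]
tcp_rot: [-177.4, 2.3, -169.8]
wrist_force: [-0.2, 0.9, -0.1]
opening: 0.0858
```

Run:
```python
from plan import *
from h import *
from station import viewer
p=viewer.camera_params('wrist'); im=viewer.capture('wrist'); cv2.imwrite('pics/w17.png',im)
plan([(.402,.315,.014,190.6,.02)])
```

```text
t 27.0 pos [0.4043 0.3141 0.0184] rot [-177.46    2.31 -169.8 ] F [-0.4 -0.6 -0.5] open 0.0856 j [  2.  29. -55. 111.  33.  56.  31.]
1 rows
[[[0.002, 0.001, 0.004, -0.007]]]
```

View pics/w17.png

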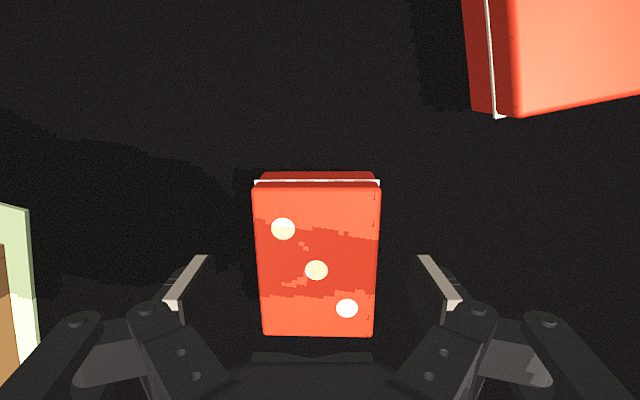

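Run:
```python
from plan import *
from h import *
from station import viewer
p=viewer.camera_params('wrist'); print(unproj(p,[(316,270),(254,184),(379,184),(373,337),(263,338)],.030).round(4))
```

```text
[[0.402  0.3154 0.03  ]
 [0.3677 0.2834 0.03  ]
 [0.3582 0.3332 0.03  ]
 [0.433  0.349  0.03  ]
 [0.445  0.2968 0.03  ]]
```

Request:
step_arm([
  [[0.002,0.001,0.005,-0.007],[0,0,0,0],[0,0,0,0],[0,0,0,0],[0,0,0,0]],
], gripper=1)

```text
clock: 27.5
eef_pos: [0.4032, 0.3152, 0.0149]
tcp_rot: [-177.4, 2.4, -169.4]
wrist_force: [-0.5, 0.7, -1.5]
opening: 0.0524
```

Run:
```python
from plan import *
plan([(.42,.30,.19,188,.045),(.508,.011,.22,86.5,.035)])
```

```text
t 27.5 pos [0.4032 0.3152 0.0149] rot [-177.44    2.42 -169.39] F [-0.5  0.7 -1.5] open 0.0524 j [  1.  29. -55. 111.  33.  55.  31.]
17 rows
[[[-0.005, -0.006, -0.043, 0.011], [-0.005, -0.007, -0.043, 0.011], [-0.006, -0.006, -0.044, 0.011], [-0.005, -0.007, -0.043, 0.011], [-0.004, -0.023, -0.001, 0.136], [-0.007, -0.022, -0.001, 0.136], [-0.01, -0.021, -0.001, 0.136], [-0.012, -0.02, -0.001, 0.136], [-0.015, -0.018, -0.001, 0.136], [-0.017, -0.016, -0.001, 0.136]]]
[[[-0.019, -0.013, -0.001, 0.136], [-0.021, -0.01, -0.001, 0.136], [-0.022, -0.008, -0.001, 0.136], [-0.023, -0.004, -0.001, 0.136], [-0.023, -0.001, -0.001, 0.136], [-0.023, 0.002, -0.002, 0.136], [-0.024, 0.004, -0.001, 0.136]]]
```

Request:
step_arm([
  [[-0.003,-0.003,-0.043,0.0],[-0.005,-0.007,-0.043,0.011],[-0.006,-0.006,-0.044,0.011],[-0.005,-0.007,-0.043,0.011],[-0.004,-0.023,-0.001,0.136],[-0.007,-0.022,-0.001,0.136],[-0.01,-0.021,-0.001,0.136],[-0.012,-0.02,-0.001,0.136],[-0.015,-0.018,-0.001,0.136],[-0.017,-0.016,-0.001,0.136]],
])

```text
clock: 28.5
eef_pos: [0.4571, 0.1667, 0.2089]
tcp_rot: [179.8, 3.4, 140.6]
wrist_force: [-1.3, 0.4, -1.0]
opening: 0.0525
```

Run:
```python
from plan import *
plan([(.508,.01,.20,86.5,.035)])
```

```text
t 28.5 pos [0.4571 0.1667 0.2089] rot [179.82   3.44 140.65] F [-1.3  0.4 -1. ] open 0.0525 j [ 25.   5. -55. 105.   8.  71.  19.]
7 rows
[[[-0.02, -0.013, 0.002, 0.135], [-0.021, -0.01, 0.003, 0.135], [-0.022, -0.007, 0.003, 0.135], [-0.023, -0.004, 0.003, 0.135], [-0.023, -0.001, 0.002, 0.135], [-0.024, 0.003, 0.003, 0.135], [-0.022, 0.006, 0.002, 0.135]]]
```

Request:
step_arm([
  [[-0.02,-0.013,0.002,0.135],[-0.021,-0.01,0.003,0.135],[-0.022,-0.007,0.003,0.135],[-0.023,-0.004,0.003,0.135],[-0.022,-0.001,0.002,0.125],[-0.015,0.003,0.002,0.1],[-0.005,0.003,0,0.05],[0,0,0,0],[0,0,0,0]],
])

```text
clock: 29.4
eef_pos: [0.5005, 0.0272, 0.1997]
tcp_rot: [177.3, 2.3, 91.5]
wrist_force: [0.1, 0.9, -2.0]
opening: 0.0524
```

Run:
```python
from plan import *
from h import *
from station import viewer
p=viewer.camera_params('wrist'); im=viewer.capture('wrist'); cv2.imwrite('pics/w18.png',im)
for u in (-.029,.029):
    b=np.array([.508,.0101])+u*ex+.055*ey; print('cards',u,proj(p,[b[0],b[1],.142]).round(0))
s,pp,r=st()
M=Ro.from_euler('xyz',r,degrees=True).as_matrix()
for b in(-.027,.027): print(b,proj(p,pp+M@np.array([.038+.0012,b,.0149-.030])).round(0))
plan([(.508,.009,.162,86.5,.02)])
```

```text
cards -0.029 [[280. 153.]]
cards 0.029 [[375. 161.]]
-0.027 [[245. 187.]]
0.027 [[380. 187.]]
t 29.45 pos [0.5005 0.0273 0.1997] rot [177.32   2.28  91.48] F [ 0.4 -0.1 -1.5] open 0.0522 j [ 32.   6. -44. 105.   8.  69. -13.]
3 rows
[[[-0.006, 0.002, 0.013, 0.029], [-0.005, 0.002, 0.013, 0.029], [-0.006, 0.002, 0.013, 0.029]]]
```

View pics/w18.png

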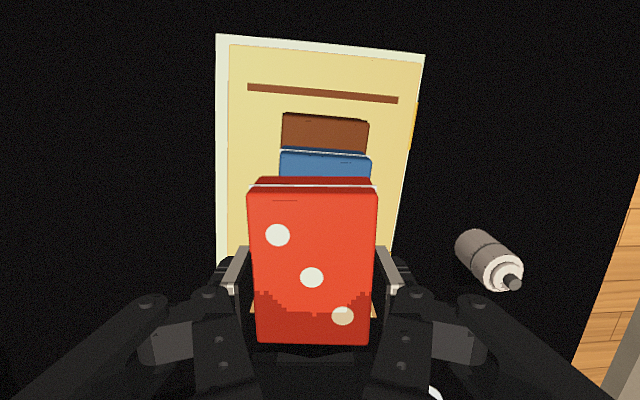

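Request:
step_arm([
  [[-0.006,0.002,0.011,0.029],[-0.005,0.002,0.011,0.029],[-0.005,0.002,0.009,0.025],[0,0,0,0]],
])

```text
clock: 29.85
eef_pos: [0.5078, 0.0097, 0.1665]
tcp_rot: [177.2, 2.1, 86.5]
wrist_force: [-0.1, -0.3, -1.5]
opening: 0.0522
```

Run:
```python
from plan import *
plan([(.508,.009,.160,86.5,.02)])
```

```text
t 29.85 pos [0.5078 0.0097 0.1665] rot [177.17   2.06  86.55] F [-0.1 -0.3 -1.5] open 0.0522 j [ 32.   9. -43. 106.  10.  65. -18.]
1 rows
[[[0.0, 0.0, 0.006, 0.001]]]
```

Request:
step_arm([
  [[0,0,0.004,0],[0,0,0.002,0],[0,0,0,0]],
])

```text
clock: 30.15
eef_pos: [0.508, 0.0097, 0.1596]
tcp_rot: [177.2, 2.0, 86.6]
wrist_force: [0.0, 0.2, -1.5]
opening: 0.0522
```

Request:
step_arm([
  [[0,0,0.001,0],[0,0,0.001,0]],
])

```text
clock: 30.35
eef_pos: [0.5083, 0.01, 0.1585]
tcp_rot: [177.2, 2.0, 86.6]
wrist_force: [-5.9, 0.3, 11.9]
opening: 0.0523
```

Contact at the expected height; releasing and backing straight up.

Request:
step_arm([
  [[0,0,0,0],[0,0,0,0],[0,0,0,0]],
], gripper=-1)

```text
clock: 30.65
eef_pos: [0.509, 0.0103, 0.1595]
tcp_rot: [177.1, 2.1, 86.7]
wrist_force: [-0.2, 0.1, -0.4]
opening: 0.0853
```

Run:
```python
from plan import *
from h import *
from station import viewer
p=viewer.camera_params('wrist'); im=viewer.capture('wrist'); cv2.imwrite('pics/w19.png',im)
plan([])
```

```text
t 30.7 pos [0.509  0.0103 0.1595] rot [177.06   2.06  86.65] F [-0.3 -0.1  0.4] open 0.0852 j [ 32.   9. -43. 107.  10.  64. -18.]
0 rows
```

View pics/w19.png

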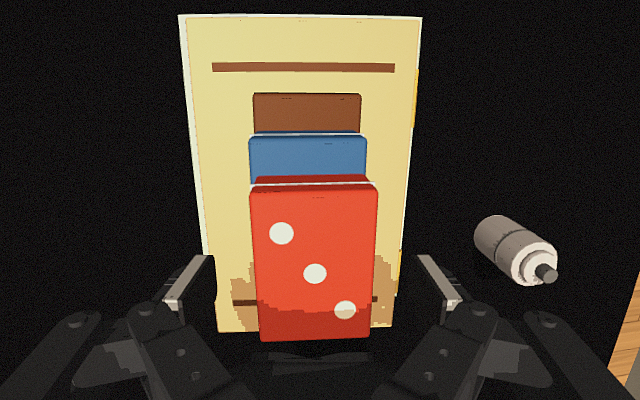

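Request:
step_arm([
  [[0,0,-0.02,0],[0,0,-0.035,0],[0,0,-0.035,0],[-0.03,-0.01,-0.02,0],[-0.045,-0.01,0,0],[-0.045,-0.01,0,0],[-0.045,0,0,0],[-0.03,0,0,0],[0,0,0,0],[0,0,0,0]],
])

```text
clock: 31.7
eef_pos: [0.461, -0.184, 0.2804]
tcp_rot: [176.9, 2.1, 86.9]
wrist_force: [0.1, 1.0, 0.0]
opening: 0.0853
```

Run:
```python
from plan import *
from h import *
from station import viewer
im=viewer.capture('top'); a=cv2.resize(im[130:250,220:400],None,fx=4,fy=4); cv2.imwrite('pics/t20.png',a)
im=viewer.capture('scene'); cv2.imwrite('pics/s20.png',cv2.resize(im[130:320,190:420],None,fx=3,fy=3))
plan([])
```

```text
t 31.8 pos [ 0.4611 -0.1834  0.2803] rot [176.89   2.14  86.96] F [-0.3 -0.3 -0.5] open 0.0852 j [ 47.   0. -31. 100.   2.  77.  12.]
0 rows
```

View pics/t20.png

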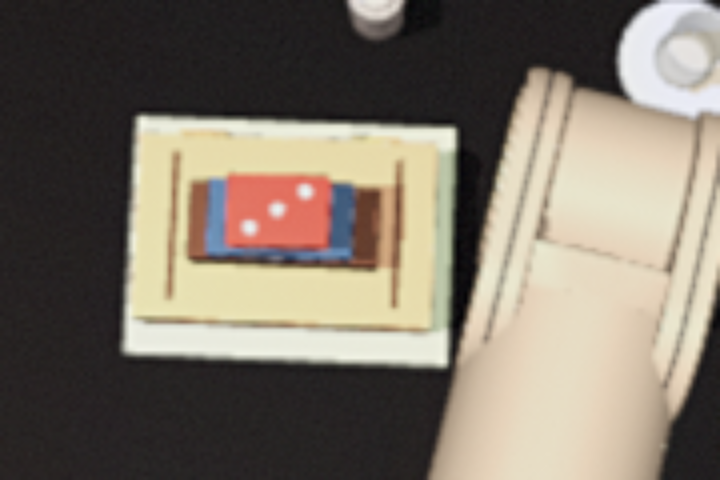

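View pics/s20.png

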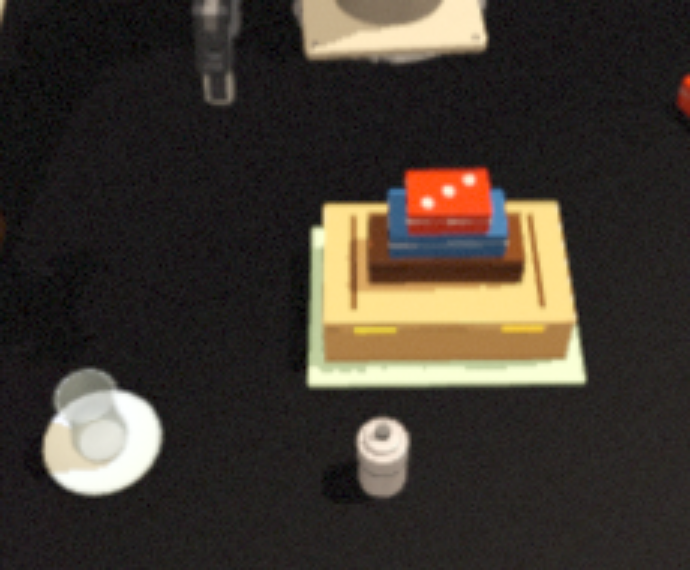

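Run:
```python
from plan import *
from h import *
from station import viewer
T=viewer.camera_params('top')
z=lambda q:(220+q[0]/4-.4,130+q[1]/4-.4)
C={}
for n,c,h in(('lid',((141,133),(437,141),(431,329),(133,319)),.07),('dom',((191,181),(378,187),(377,268),(188,260)),.108),('cards',((209,179),(354,184),(352,260),(206,254)),.142),('tin',((229,174),(331,178),(328,248),(226,243)),.172)):
    a=unproj(T,[z(q) for q in c],h); y=a[0]+a[3]-a[1]-a[2]
    C[n]=a.mean(0); print(n,C[n].round(4),round(np.degrees(np.arctan2(-y[0],y[1])),1),np.linalg.norm(y)/2,np.linalg.norm(a[0]-a[3]))
for i,j in(('dom','lid'),('cards','dom'),('tin','cards')):
    e=(C[i]-C[j])[:2]; print(i,j,(e@ex).round(4),(e@ey).round(4))
```

```text
lid [0.5081 0.0103 0.07  ] -2.9 0.23853205702109356 0.15072332954942672
dom [0.5077 0.009  0.108 ] -3.3 0.14637947054837475 0.062039754407690155
cards [0.5066 0.009  0.142 ] -3.4 0.11011684221839724 0.057256061241564515
tin [0.5086 0.0081 0.172 ] -3.7 0.07527642668773506 0.0513760512377696
dom lid -0.0003 -0.0013
cards dom -0.0011 -0.0001
tin cards 0.0021 -0.0008
```

All offsets are within about 2 mm, so I'm handing in the job.

Run:
```python
from station import ctrl
s=ctrl.read_state(); print(s['clock'],s['wrist_force'],s['opening'])
print(ctrl.finish_job())
```

```text
31.8 [-0.34092197 -0.29582138 -0.47617955] 0.0851696703156826
the job is handed in; nothing more can be done
None
```

I flipped the toggle, shut the lid and stacked the domino case, card case and dice tin on it. I let go of everything and handed in at 31.8 s of the allowed 72 s. No verdict came back, so the checks below are my own.

- **Switch:** in the wrist picture the toggle leaned right (off) before I closed the lid. With the lid shut I could not see it again.
- **Lid:** it looks fully shut in the top and scene pictures. The wrist force reached about 75 N on the last press; the limit is 120 N.
- **Stack, measured in the last top picture:**

| Piece | Offset from the one below | Limit |
|---|---|---|
| Domino case on lid | about 1.5 mm | 12 mm |
| Card case on domino case | about 1 mm | 10 mm |
| Dice tin on card case | about 2.5 mm | 10 mm |

- **Alignment:** the long sides are within about 1° of the box's long side, against a limit of 0.12 rad (about 7°). All three pieces look flat, but I did not measure tilt.
- **Bystanders:** I did not touch the tea glass or the dispenser, and both stand in their places in the last pictures.
- **Robot:** the open gripper is clear of everything and the wrist force is about zero.
- **Tool tilt:** pushing the lid tilted the tool by about 6°. I brought it back by pressing the fingers at about 25 N against the fixed box's near wall. About 2 to 4° of tilt remained during the placings, with no visible effect on the stack.

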